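# Set the fence stop with the T-handle hex key

### The job

Take the larger of the two T-handle hex keys from its wooden rack, lower it into the steel collar on the grey fence-stop adjuster and turn it until it drops fully home in the hidden hex socket. Then turn the key clockwise (seen from above) until the dial's pale sector fills the little window, and let go, leaving the key standing upright in the socket. Leave the small key, the white bottle and the roll of tape where they are.

Things in the scene. Friction and masses are not known exactly. Their poses are not given: they have to be found in the camera images.
- key_grip (a point): Larger T-handle hex key, plain steel, 114 mm tall, 0.45 kg. Point: centre of its crossbar, which is 90 mm long along this point's x, 14 mm thick along y, 16 mm high along z; the shaft runs down (-z). It stands upright in either hole of the rack, hanging by a round collar (40 mm wide, 5 mm thick, underside 50 mm below this point).
- key_tip (a point): Centre of the flat lower end of the larger key's shaft, 106 mm below the crossbar's centre; z points up the shaft. The shaft is a hexagon, 19 mm across flats (21.9 mm across corners), one pair of flats facing along this point's x.
- small_key_grip (a point): Smaller T-handle key, same form and height, in the rack's other hole: crossbar only 60 x 12 mm, shaft 10 mm across flats; point at its crossbar's centre. Too small for the socket: it stays in its hole.
- rack: Fixed wooden key rack, 210 mm along its y, 90 mm along x; origin at the centre of its underside. Top board 75 mm above the bench with two 27 mm holes 120 mm apart along y. The keys' shafts pass through the holes: a key must be lifted 60 mm to come clear. Both keys stand 133 mm high above the bench.
- collar_mouth (a point): Centre of the upper rim of the steel collar on the adjuster, 64 mm above the bench. The adjuster is a fixed grey box, 150 x 130 mm, 49 mm high, with a fence rail at most 60 mm high behind it; x points from the collar to the window and the fence. The mouth is a funnel about 34 mm wide, narrowing in 8 mm to a round vertical bore 23.6 mm wide.
- socket_floor (a point): Centre of the hidden hex socket's floor, on the bore's axis, 42 mm below the collar's rim (22 mm above the bench). The socket is 14 mm deep and 20 mm across flats; its hexagon's angle is unknown, unrelated to dial, box or this point's axes. A key at a wrong angle rests on its rim; within about 5 degrees of a right one (every 60) it drops in.
- window (a point): Centre of the window in the adjuster's top plate, at the height of the dial's face, 7 mm below the plate's top; 46 mm from the bore's axis. The window is 24 mm wide along the dial's travel (y of this point) and 22 mm along x.
- dial_mark (a point): Centre of the pale sector on the dark dial under the plate: 40 mm wide, 46 mm from the bore's axis, a thin dark line along its middle. The dial turns with the socket about that axis. It starts 0.75 to 1.45 rad anticlockwise (from above) of the window. Friction of about 0.15 N m holds it where it is left. The key has about 6 degrees of play each way in the socket.
- bottle: White plastic bottle with a black cap, 56 mm wide and 120 mm high, a bystander; origin at the centre of its underside.
- tape: Roll of masking tape lying flat behind the rack, 90 mm wide and 24 mm high, a bystander; origin at the centre of its underside.
Mind the look-alikes: they are no part of the job. Leave any red look-alike of the part that bears key_grip alone.

How it is judged:
On the way, in this order (a step that is already met when the one before it is completed fails the run):
1. the larger key has dropped fully home in the hex socket, upright, its end within 5 mm of the socket's floor (distance between key_tip and socket_floor below 0.005 m and angle between key_tip's own z axis and vertical below 0.12 rad), for 0.2 s.
2. the pale sector fills the window (all of step 1 and distance between dial_mark and window below 0.006 m), for 0.2 s.
At the end, for the whole second after the job is handed in: The pale sector fills the window (its middle within 6 mm of the window's centre), the larger key stands upright (within 0.12 rad) and fully home in the socket (its end within 5 mm of the socket's floor) (all of step 2); the robot touches nothing.
It fails at once if the small key, the white bottle or the tape is moved by more than 30 mm (distance of any of small_key_grip, bottle, tape from where it was at the start of the episode above 0.03 m).
It also fails if it takes over 67 s, if anything falls off the work surface, if the arm or the gripper's body presses on something with over 40 N, if the wrist force passes 120 N, or if a joint passes its speed limit or range.

### The arm

A 6-joint arm with a two-finger parallel gripper is mounted at the origin on the work surface. World frame = base frame: x ahead of the robot, y to its left, z up, the work surface at z = 0. Lengths are in m, angles in rad, forces in N, time in s.
With the tool pointing down it reaches from about 0.425 to 0.925 m from the base axis. Payload 12.5 kg.
Tool frame: the origin (TCP) lies midway between the tips of the shut fingers; the grasp point (between the pads) lies 19 mm behind it (ctrl.pinch_z is the distance from the TCP to the grasp point, in m); z points along the fingers, y is the direction in which the jaws open and shut (so a half turn about z gives the same grasp; the last joint's range is limited). The gripper opens to 85 mm and grips with 20 to 120 N. Pads are 22 mm wide; open, the fingers measure 114 mm over their backs; the gripper's body (76 mm by 85 mm) begins 54 mm behind the grasp point. The pads swing forward as they close: fully open they stand 13 mm farther back than shut.
Start: joints at [-1.375, 0.491, 1.559, -0, 1.092, -0.106], TCP at [0.186, -0.597, 0.231] pointing down, gripper open.
Joint ranges: [-3.1, 3.1], [-0.84, 2.19], [0.05, 2.79], [-1.13, 4.28], [0.06, 2.93], [-2.69, 2.69]. Speed limits (rad/s): [2.22, 2.22, 2.79, 3.14, 3.14, 3.14].

### API

Orientations are given as a 3x3 rotation matrix whose columns are the frame's x, y, z axes.
In Python, from station import state, cams, ctrl gives the robot as it stands.
- The arm moves only by the tool carry_out, never from a script. Its argument "motion" is a list of rows, each an object with "delta_rot": the turn, a rotation vector about the tool's x, y, z in rad, a list of three; "offset": the shift along the tool's x, y, z in cm, a list of three; "grip": the gripper's target within -1 to 1 (shut at 1, half-way at 0, fully open at -1). A call has 1 to 20 rows; each row shifts and turns the pose as measured when the row begins, along the tool's axes as they then stand; what a row does not reach is not made up. A row lasts 1/8 s, in which the tool goes at most 62.5 mm and 10.7 degrees, less where a joint would pass 70% of its speed; a pose out of reach is approached as far as the arm can. A call is refused whole if a number of a shift passes 6.25 or a number of a turn 0.188, either way. A call with a gripper value outside its range is refused whole. The fingers move at their own pace and stop on an object; "squeeze" is the grip in N (left out, the last holds). Time passes only in rows, so rows that do not move let the fingers close. It gives the time, the measured TCP pose, the force and the opening at its end, in the units of the state.
- state(): the state, without advancing time (a new reading comes with each control period).
- cams.snapshot(name): name is "scene" or "top"; returns a dict with "image" (384x512x3 uint8, red, green, blue), "intrinsics" (3x3 intrinsics, pixels), "rvec" (rotation vector, rad) and "tvec" (3), from world to camera coordinates, as OpenCV has them. Camera axes: x right, y down, z forward; pixel columns grow to the right and rows downward; lengths in m; the calibration is good to about 2 mm. A picture is of the moment at which its call begins. There is no depth.
- ctrl.job_done(): hands the job in, once; it reports no verdict.
Trained networks look in a picture, given as the dict that the camera call returned (one of the last four; its "shot" number tells which), for a name from the list of things; names that differ only in an ending like _2 or _b are one class to them, and where a whole thing is asked for, a point or a joint stands for the part that bears it (a point fixed in the world has none). Each returns a list of dicts, best first, with "p" (0 to 1); they miss things now and then, are a little off and sometimes report something else, mostly with a low value. They report only what shows in the picture. A call takes as long as a camera call. They do not tell look-alikes from the thing itself.
- cams.recognise(picture, name): "box" ([centre column, centre row, width, height] as shares, 0 to 1, of the picture: columns of its width, rows of its height, round what is visible of it).
- cams.trace(picture, name): "pixels" (384x512 bool, what is visible of it) and "box" ([centre column, centre row, width, height] as shares, 0 to 1, of the picture: columns of its width, rows of its height, round what is visible of it).
The state is a dict: "clock": time; "q": joint angles; "joint_velocities": joint speeds; "joint_efforts": joint torques, N m; "eef_pos": TCP position; "ee_rot": TCP orientation; "contact_force": force on the tool from outside, world axes, zero at the start; "moment": the same for the moment, N m; "opening": finger opening in m.
Only numpy, scipy, OpenCV 4.12 (cv2) and the standard library are available. Lean on these libraries where they do the work, as an engineer would, in place of code of your own. Each camera call takes 0.05 s, during which the arm holds its last target.

## Working session

There is one attempt and no reset: what is moved stays moved. The work goes in short steps, Python scripts to look and compute and a tool call to move; the robot and the scene stay as the last step left them, time stands still between calls to the robot, and variables do not carry over. Pictures are saved under pics/ and viewed, and the job is handed in when it is done.

Besides the shell and the picture viewer there is one more tool, called after "Emit:" in YAML: its name, and indented under it one key for each argument. carry_out: Moves the arm, as the interface text tells. Its arguments: {"type":"object","properties":{"motion":{"type":"array","items":{"type":"object","properties":{"delta_rot":{"type":"array","items":{"type":"number"}},"offset":{"type":"array","items":{"type":"number"}},"grip":{"type":"number"}}}},"squeeze":{"type":"number"}},"required":["motion"]}

```bash
mkdir -p pics; ls; cat > h.py <<'E'
import numpy as np, cv2
from station import state, cams, ctrl
def save(im,name,box=None,scale=1):
    im=im[...,::-1]
    if box: im=im[box[1]:box[3],box[0]:box[2]]
    if scale!=1: im=cv2.resize(im,None,fx=scale,fy=scale,interpolation=cv2.INTER_CUBIC)
    cv2.imwrite('pics/'+name+'.png',im)
def cam(s):
    R,_=cv2.Rodrigues(np.array(s['rvec'],float)); return np.array(s['intrinsics'],float),R,np.array(s['tvec'],float).ravel()
def ray(s,uv,z):
    K,R,t=cam(s); d=R.T@np.linalg.inv(K)@np.array([uv[0],uv[1],1.]); c=-R.T@t
    return c+d*(z-c[2])/d[2]
def proj(s,P):
    K,R,t=cam(s); p=K@(R@np.asarray(P,float)+t); return p[:2]/p[2]
E
python3 - <<'E'
from h import *
a=cams.snapshot('scene');b=cams.snapshot('top')
save(a['image'],'s0');save(b['image'],'t0')
for s in (a,b):
    K,R,t=cam(s); print(s['shot'],K[0,0],-R.T@t,R[2])
    for n in ['key_grip','small_key_grip','rack','collar_mouth','window','dial_mark','bottle','tape']:
        try:
            r=cams.recognise(s,n); print(n,[(round(x['p'],2),[round(v*w,1) for v,w in zip(x['box'],(512,384,512,384))]) for x in r])
        except Exception as e: print(n,e)
print(state())
print(ctrl.pinch_z)
E
```

```text
pics
1 492.9067818150135 [ 1.32048208 -0.3508572   1.10717852] [-0.56739174  0.27192848 -0.77725255]
key_grip [(0.88, [301.6, 133.9, 13.9, 40.3]), (0.7, [336.2, 159.2, 29.8, 24.1])]
small_key_grip [(0.65, [365.4, 142.5, 18.3, 25.8]), (0.58, [162.4, 232.4, 11.9, 1.3])]
rack [(0.73, [344.4, 173.8, 73.7, 69.9]), (0.49, [172.8, 242.3, 102.6, 95.5])]
collar_mouth [(0.84, [171.1, 244.8, 105.7, 98.1])]
window [(0.95, [171.7, 243.3, 104.3, 94.1])]
dial_mark [(0.59, [172.7, 243.7, 101.9, 93.4]), (0.52, [161.6, 230.3, 15.8, 15.6])]
bottle [(0.73, [243.1, 172.3, 21.5, 35.5])]
tape [(0.47, [370.2, 200.6, 20.5, 24.9])]
2 437.69723029466405 [0.46155501 0.01919934 1.00367761] [ 0.07748044  0.01210435 -0.99692039]
key_grip [(0.92, [155.8, 167.4, 30.4, 40.2]), (0.59, [165.5, 248.9, 24.3, 46.0])]
small_key_grip [(0.6, [270.4, 228.9, 25.1, 25.5]), (0.59, [103.1, 179.6, 24.6, 29.9])]
rack [(0.63, [135.6, 181.1, 108.5, 64.1])]
collar_mouth [(0.95, [390.2, 186.2, 125.9, 100.9])]
window [(0.97, [389.8, 186.4, 124.0, 102.5])]
dial_mark [(0.67, [157.5, 168.3, 24.4, 42.8]), (0.47, [392.3, 194.8, 9.4, 29.7])]

[... 185 characters left out ...]
    1.09170497e+00, -1.05619672e-01]), 'joint_velocities': array([ 0.00158246, -0.00136062,  0.00135253,  0.00060502, -0.00081197,
       -0.00121794]), 'joint_efforts': array([-9.77576892e-04, -6.18263555e+01, -2.61841983e+01, -2.21707669e-04,
        3.44971959e-04, -1.73480208e-05]), 'eef_pos': array([ 0.18578753, -0.5967612 ,  0.23133954]), 'ee_rot': array([[ 9.54808946e-01,  2.97220246e-01,  4.26798128e-05],
       [ 2.97220249e-01, -9.54808941e-01, -9.99449615e-05],
       [ 1.10454008e-05,  1.08113648e-04, -9.99999994e-01]]), 'contact_force': array([ 0.65841272, -0.04373621,  0.38238281]), 'moment': array([-0.02689588,  0.03219277, -0.01269851]), 'opening': 0.08532436033191798}
0.0187
```

View pics/s0.png

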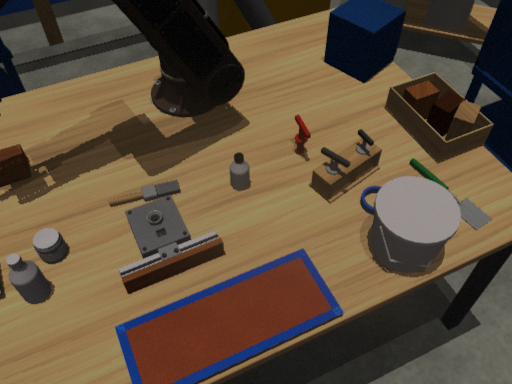

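View pics/t0.png

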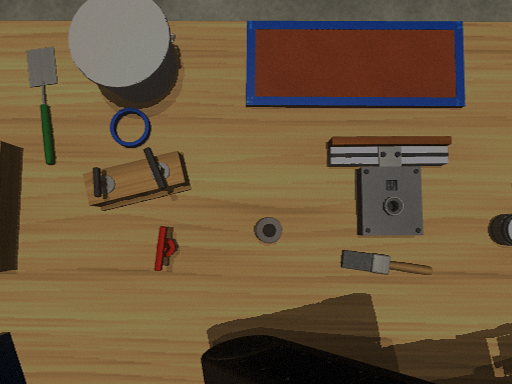

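```bash
python3 - <<'E'
from h import *
a=cams.snapshot('scene');b=cams.snapshot('top')
import pickle; pickle.dump((a,b),open('init.pkl','wb'))
save(b['image'],'t1',(75,135,205,285),5)
save(b['image'],'t1c',(345,155,435,245),6)
save(a['image'],'s1',(290,110,390,200),6)
E
```

```text
(no output)
```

View pics/t1.png

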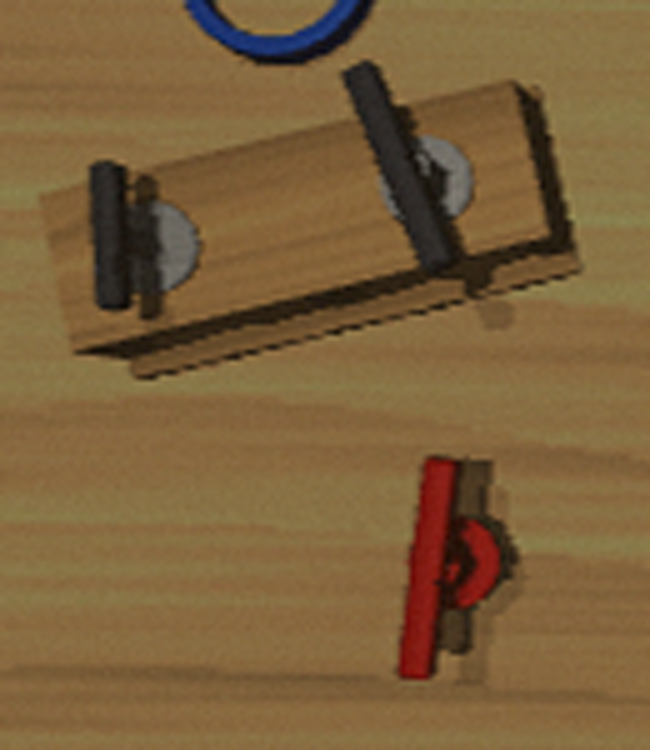

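View pics/t1c.png

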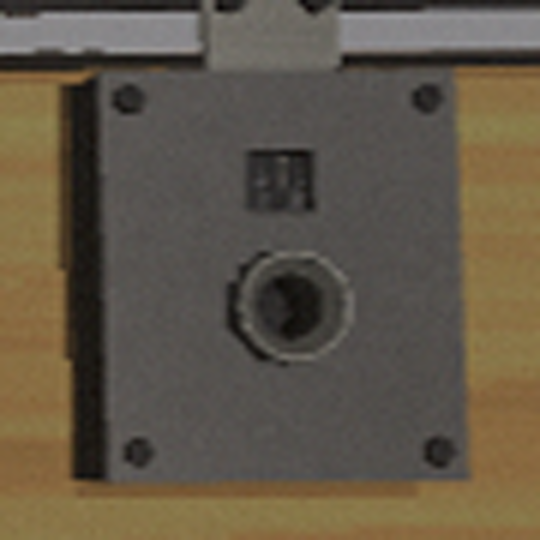

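View pics/s1.png

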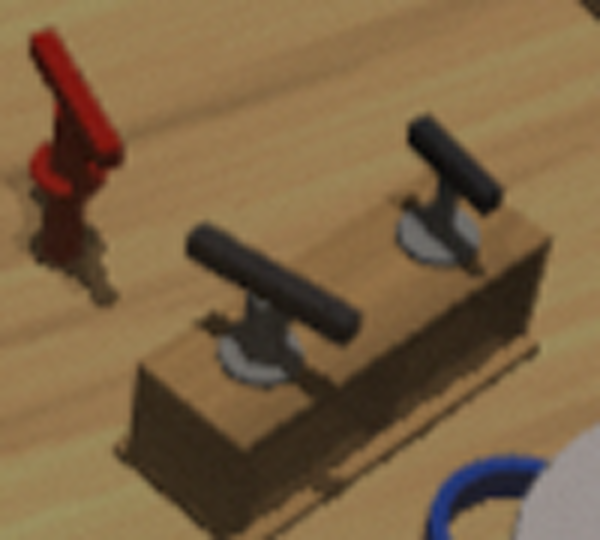

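```bash
cat > fit.py <<'E'
from h import *
from scipy.optimize import minimize
def boxpoly(s,x,y,yaw,z=0.125,L=.09,W=.014,H=.016,up=8,tilt=None):
    c,sn=np.cos(yaw),np.sin(yaw)
    P=[]
    for a in(-1,1):
        for b in(-1,1):
            for d in(-1,1):
                u,v,w=a*L/2,b*W/2,d*H/2
                P.append(proj(s,[x+c*u-sn*v,y+sn*u+c*v,z+w]))
    return cv2.convexHull(np.float32(P))[:,0]
def score(p,views,z,up=8):
    tot=0
    for s in views:
        g=cv2.cvtColor(s['image'],cv2.COLOR_RGB2GRAY).astype(np.float32)
        pol=boxpoly(s,*p,z=z); c=pol.mean(0); o=np.floor(c-30).astype(int)
        g=cv2.resize(g[o[1]:o[1]+60,o[0]:o[0]+60],None,fx=up,fy=up,interpolation=cv2.INTER_LINEAR)
        q=(pol-o+.5)*up-.5
        m=np.zeros(g.shape,np.uint8); cv2.fillConvexPoly(m,np.round(q*16).astype(np.int32),1,shift=4)
        ring=cv2.dilate(m,np.ones((17,17)))-m
        tot+=g[m>0].mean()-g[ring>0].mean()
    return tot
E
cat > f1.py <<'E'
from fit import *
import pickle
a,b=pickle.load(open('init.pkl','rb'))
r0=ray(b,(154,168),.125)
print('init',r0)
for views in ([b],[a],[a,b]):
    best=None
    for yaw in np.radians(range(-10,60,6)):
        r=minimize(score,[r0[0],r0[1],yaw],args=(views,.125),method='Nelder-Mead',options=dict(initial_simplex=np.array([[r0[0],r0[1],yaw],[r0[0]+.01,r0[1],yaw],[r0[0],r0[1]+.01,yaw],[r0[0],r0[1],yaw+.1]]),xatol=1e-5,fatol=1e-3,maxiter=200))
        if best is None or r.fun<best.fun: best=r
    print(best.x,np.degrees(best.x[2]),best.fun)
for s,n,bx in((a,'fs',(290,110,390,200)),(b,'ft',(75,135,205,285))):
    f=5; im=cv2.resize(s['image'][bx[1]:bx[3],bx[0]:bx[2]],None,fx=f,fy=f,interpolation=cv2.INTER_CUBIC)
    p=((boxpoly(s,*best.x)-np.array(bx[:2])+.5)*f).astype(np.int32); cv2.polylines(im,[p],True,(0,255,0),1)
    save(im,n)
# collar
for s,c0 in((b,(394.5,205.8)),):
    print('collar',ray(s,c0,.064),'win',ray(s,(345+281/6,155+181/6),.042))
print('bottle',ray(b,(268.5,230),.12),'rail',ray(b,(389,150),.06))
E
python3 f1.py
```

```text
init [0.57634167 0.23118959 0.125     ]
[0.5759544  0.22941738 0.43012283] 24.644223105403746 -34.99508285522461
[0.5804055  0.22881194 0.4113915 ] 23.570996547110678 -55.76277542114258
[0.57841005 0.22973433 0.43480265] 24.91235672827736 -85.83905029296875
collar [ 0.50600273 -0.27222164  0.064     ] win [ 0.55238942 -0.27398959  0.042     ]
bottle [ 0.45286712 -0.00160816  0.12      ] rail [ 0.62731933 -0.26366471  0.06      ]
```

```bash
python3 - <<'E'
import cv2,numpy as np
a=cv2.imread('pics/fs.png');b=cv2.imread('pics/ft.png')[:450]
cv2.imwrite('pics/f0.png',cv2.resize(np.hstack([a[:450],b[:450,:]]),None,fx=.69,fy=.69))
E
cat > f2.py <<'E'
from h import *
import pickle
from scipy.optimize import minimize
a,b=pickle.load(open('init.pkl','rb'))
save(a['image'],'s1c',(125,185,200,265),7)
# bright annulus fit: rim at z=.064, maximise gradient along projected circle of radius r (outer) 
def g(s): return cv2.GaussianBlur(cv2.cvtColor(s['image'],cv2.COLOR_RGB2GRAY).astype(np.float32),(0,0),.7)
G={0:g(a),1:g(b)}
def samp(i,s,x,y,r):
    t=np.linspace(0,2*np.pi,120,endpoint=False)
    K,R,tv=cam(s); P=np.stack([x+r*np.cos(t),y+r*np.sin(t),np.full(120,.064)],1)
    q=(P@R.T+tv)@K.T; q=(q[:,:2]/q[:,2:]).astype(np.float32)
    return cv2.remap(G[i],q[None,:,0],q[None,:,1],cv2.INTER_LINEAR)[0]
def cost(p,vs):
    return -sum(samp(i,s,p[0],p[1],p[2]).mean()-0.0 for i,s in vs)
for vs in([(1,b)],[(0,a)],[(0,a),(1,b)]):
    best=None
    for r in(.017,.019,.021):
      for dx in(-.004,0,.004):
       for dy in (-.004,0,.004):
        x0=np.array([.506+dx,-.272+dy,r]);S=np.vstack([x0,x0+np.diag([.003,.003,.001])])
        m=minimize(cost,x0,args=(vs,),method='Nelder-Mead',options=dict(initial_simplex=S))
        if best is None or m.fun<best.fun: best=m
    print(best.x,best.fun)
E
python3 f2.py
```

```text
[ 0.50683632 -0.27199526  0.01862125] -84.87428283691406
[ 4.52195867e-01 -3.57150623e-01  3.58526754e-05] -131.23875427246094
[ 0.46622272 -0.38408981  0.08138044] -222.22467041015625
```

View pics/f0.png

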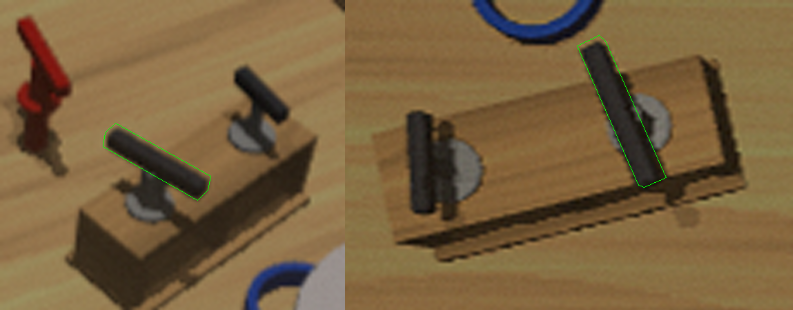

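View pics/s1c.png

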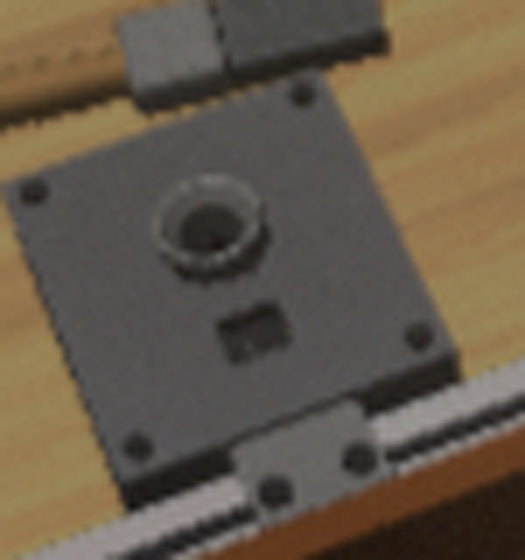

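```bash
cat >> f2.py <<'E'
print('---')
x0=ray(a,(154.3,215.7),.064)[:2];print(x0)
best=max(((samp(0,a,x0[0]+dx,x0[1]+dy,r).mean(),x0[0]+dx,x0[1]+dy,r) for r in(.0175,.0186,.0195) for dx in np.arange(-.008,.0081,.0005) for dy in np.arange(-.008,.0081,.0005)))
print(best)
best=max(((samp(0,a,.507+dx,-.272+dy,r).mean()+samp(1,b,.507+dx,-.272+dy,r).mean(),.507+dx,-.272+dy,r) for r in(.0175,.0186,.0195) for dx in np.arange(-.008,.0081,.0005) for dy in np.arange(-.008,.0081,.0005)))
print(best)
for s in(a,b): 
    for n in ('rack','collar_mouth'):
        pass
E
python3 f2.py
python3 - <<'E'
from h import *
# tool target: yaw of tool x so that tool y perpendicular to bar
s=state(); R=s['ee_rot']; print(np.degrees(np.arctan2(R[1,0],R[0,0])), s['clock'])
E
```

```text
[ 0.50683632 -0.27199526  0.01862125] -84.87428283691406
[ 4.52195867e-01 -3.57150623e-01  3.58526754e-05] -131.23875427246094
[ 0.46622272 -0.38408981  0.08138044] -222.22467041015625
---
[ 0.51184868 -0.271073  ]
(np.float32(81.992424), np.float64(0.511348683907523), np.float64(-0.27207300235195864), 0.0186)
(np.float32(161.30023), np.float64(0.5075000000000001), np.float64(-0.272), 0.0186)
17.29208135774028 1.0
```

```bash
cat > plan.py <<'E'
from h import *
def yaw(R): return np.arctan2(R[1,0],R[0,0])
def rows(way,N,dyaw,grip=-1,start=None,zrot=True):
    """way: world waypoints; dyaw total world yaw change; path split evenly by length"""
    s=state(); p0=s['eef_pos'] ; R=s['ee_rot'].copy()
    W=np.vstack([p0]+[np.array(w) for w in way]); L=np.r_[0,np.cumsum(np.linalg.norm(np.diff(W,axis=0),axis=1))]
    print('start',np.round(p0,4),'yaw',np.degrees(yaw(R)).round(2),'len/row mm',(L[-1]/N*1000).round(1))
    prev=p0; out=[]
    for k in range(1,N+1):
        l=L[-1]*k/N; p=np.array([np.interp(l,L,W[:,i]) for i in range(3)])
        o=R.T@(p-prev)*100; prev=p
        d=-dyaw/N
        out.append('{"offset":[%.2f,%.2f,%.2f],"delta_rot":[0,0,%.3f],"grip":%g}'%(*o,d,grip))
        R=R@cv2.Rodrigues(np.array([0,0,d]))[0]
    print(',\n'.join(out))
def rel(target,R=None):
    s=state(); R=s['ee_rot']; print('offset cm',np.round(R.T@(np.array(target)-s['eef_pos'])*100,2),'yaw',np.degrees(yaw(R)).round(2),'tiltz',np.round(R[:,2],4),'pos',np.round(s['eef_pos'],4))
E
python3 -c "
from plan import *
rows([[.5,-.25,.24],[.578,.229,.2]],20,np.radians(187.6))"
```

```text
start [ 0.1858 -0.5968  0.2313] yaw 17.29 len/row mm 47.7
{"offset":[4.11,-2.43,-0.09],"delta_rot":[0,0,-0.164],"grip":-1},
{"offset":[4.45,-1.72,-0.09],"delta_rot":[0,0,-0.164],"grip":-1},
{"offset":[4.67,-0.97,-0.09],"delta_rot":[0,0,-0.164],"grip":-1},
{"offset":[4.77,-0.20,-0.09],"delta_rot":[0,0,-0.164],"grip":-1},
{"offset":[4.74,0.58,-0.09],"delta_rot":[0,0,-0.164],"grip":-1},
{"offset":[4.58,1.35,-0.09],"delta_rot":[0,0,-0.164],"grip":-1},
{"offset":[4.30,2.07,-0.09],"delta_rot":[0,0,-0.164],"grip":-1},
{"offset":[3.90,2.75,-0.09],"delta_rot":[0,0,-0.164],"grip":-1},
{"offset":[3.40,3.35,-0.09],"delta_rot":[0,0,-0.164],"grip":-1},
{"offset":[3.14,3.43,0.01],"delta_rot":[0,0,-0.164],"grip":-1},
{"offset":[4.11,2.40,0.39],"delta_rot":[0,0,-0.164],"grip":-1},
{"offset":[3.66,3.04,0.39],"delta_rot":[0,0,-0.164],"grip":-1},
{"offset":[3.12,3.60,0.39],"delta_rot":[0,0,-0.164],"grip":-1},
{"offset":[2.49,4.06,0.39],"delta_rot":[0,0,-0.164],"grip":-1},
{"offset":[1.79,4.41,0.39],"delta_rot":[0,0,-0.164],"grip":-1},
{"offset":[1.05,4.64,0.39],"delta_rot":[0,0,-0.164],"grip":-1},
{"offset":[0.28,4.75,0.39],"delta_rot":[0,0,-0.164],"grip":-1},
{"offset":[-0.50,4.73,0.39],"delta_rot":[0,0,-0.164],"grip":-1},
{"offset":[-1.26,4.59,0.39],"delta_rot":[0,0,-0.164],"grip":-1},
{"offset":[-1.99,4.32,0.39],"delta_rot":[0,0,-0.164],"grip":-1}
```

Emit:
carry_out:
  motion:
    - {"offset":[4.1,-2.4,-0.1],"delta_rot":[0,0,-0.164],"grip":-1}
    - {"offset":[4.4,-1.7,-0.1],"delta_rot":[0,0,-0.164],"grip":-1}
    - {"offset":[4.7,-1.0,-0.1],"delta_rot":[0,0,-0.164],"grip":-1}
    - {"offset":[4.8,-0.2,-0.1],"delta_rot":[0,0,-0.164],"grip":-1}
    - {"offset":[4.7,0.6,-0.1],"delta_rot":[0,0,-0.164],"grip":-1}
    - {"offset":[4.6,1.3,-0.1],"delta_rot":[0,0,-0.164],"grip":-1}
    - {"offset":[4.3,2.1,-0.1],"delta_rot":[0,0,-0.164],"grip":-1}
    - {"offset":[3.9,2.7,-0.1],"delta_rot":[0,0,-0.164],"grip":-1}
    - {"offset":[3.4,3.3,-0.1],"delta_rot":[0,0,-0.164],"grip":-1}
    - {"offset":[3.1,3.4,0],"delta_rot":[0,0,-0.164],"grip":-1}
  squeeze: 60

```text
clock: 2.25
eef_pos: [0.4996, -0.226, 0.2408]
ee_rot: [[-0.406, 0.914, 0.002], [0.914, 0.406, -0.002], [-0.003, 0.001, -1.0]]
contact_force: [0.4, -0.6, 0.5]
opening: 0.0851
```

```bash
python3 -c "
from plan import *
y=yaw(state()['ee_rot']); d=(np.radians(204.9)-y)%(2*np.pi); print(np.degrees(d))
rows([[.578,.229,.19]],12,d); print(state()['q'],state()['clock'])"
```

```text
90.92187146473772
start [ 0.4996 -0.226   0.2408] yaw 113.98 len/row mm 38.7
{"offset":[3.20,2.14,0.42],"delta_rot":[0,0,-0.132],"grip":-1},
{"offset":[2.89,2.54,0.42],"delta_rot":[0,0,-0.132],"grip":-1},
{"offset":[2.53,2.90,0.42],"delta_rot":[0,0,-0.132],"grip":-1},
{"offset":[2.13,3.21,0.42],"delta_rot":[0,0,-0.132],"grip":-1},
{"offset":[1.68,3.46,0.42],"delta_rot":[0,0,-0.132],"grip":-1},
{"offset":[1.21,3.65,0.42],"delta_rot":[0,0,-0.132],"grip":-1},
{"offset":[0.72,3.78,0.42],"delta_rot":[0,0,-0.132],"grip":-1},
{"offset":[0.22,3.84,0.42],"delta_rot":[0,0,-0.132],"grip":-1},
{"offset":[-0.29,3.84,0.42],"delta_rot":[0,0,-0.132],"grip":-1},
{"offset":[-0.80,3.77,0.42],"delta_rot":[0,0,-0.132],"grip":-1},
{"offset":[-1.28,3.63,0.42],"delta_rot":[0,0,-0.132],"grip":-1},
{"offset":[-1.75,3.43,0.42],"delta_rot":[0,0,-0.132],"grip":-1}
[-5.44850966e-01  3.70920858e-01  1.73768752e+00 -1.00818590e-03
  1.02990526e+00 -9.62832056e-01] 2.25
```

Very accurate tracking; continue.

Emit:
carry_out:
  motion:
    - {"offset":[3.2,2.1,0.4],"delta_rot":[0,0,-0.132],"grip":-1}
    - {"offset":[2.9,2.5,0.4],"delta_rot":[0,0,-0.132],"grip":-1}
    - {"offset":[2.5,2.9,0.4],"delta_rot":[0,0,-0.132],"grip":-1}
    - {"offset":[2.1,3.2,0.4],"delta_rot":[0,0,-0.132],"grip":-1}
    - {"offset":[1.7,3.5,0.4],"delta_rot":[0,0,-0.132],"grip":-1}
    - {"offset":[1.2,3.6,0.4],"delta_rot":[0,0,-0.132],"grip":-1}
    - {"offset":[0.7,3.8,0.4],"delta_rot":[0,0,-0.132],"grip":-1}
    - {"offset":[0.2,3.8,0.4],"delta_rot":[0,0,-0.132],"grip":-1}
    - {"offset":[-0.3,3.8,0.4],"delta_rot":[0,0,-0.132],"grip":-1}
    - {"offset":[-0.8,3.8,0.4],"delta_rot":[0,0,-0.132],"grip":-1}
    - {"offset":[-1.3,3.6,0.4],"delta_rot":[0,0,-0.132],"grip":-1}
    - {"offset":[-1.8,3.4,0.4],"delta_rot":[0,0,-0.132],"grip":-1}
    - {"offset":[0,0,0],"delta_rot":[0,0,0],"grip":-1}

```text
clock: 3.88
eef_pos: [0.5702, 0.2472, 0.191]
ee_rot: [[-0.882, -0.472, 0.006], [-0.472, 0.882, -0.003], [-0.004, -0.005, -1.0]]
contact_force: [-0.4, -0.3, 0.0]
opening: 0.0854
```

```bash
python3 -c "
from plan import *
rel([.5782,.2293,.106]);s=state();print(s['q'],s['clock'])
a=cams.snapshot('scene');save(a['image'],'s2',(280,60,400,200),4)"
```

```text
offset cm [ 0.17 -1.91  8.51] yaw -151.86 tiltz [ 0.0059 -0.0029 -1.    ] pos [0.5702 0.2472 0.191 ]
[ 0.30478505  0.52523559  1.61595828 -0.00543321  0.99564671 -1.75412457] 3.875
```

View pics/s2.png

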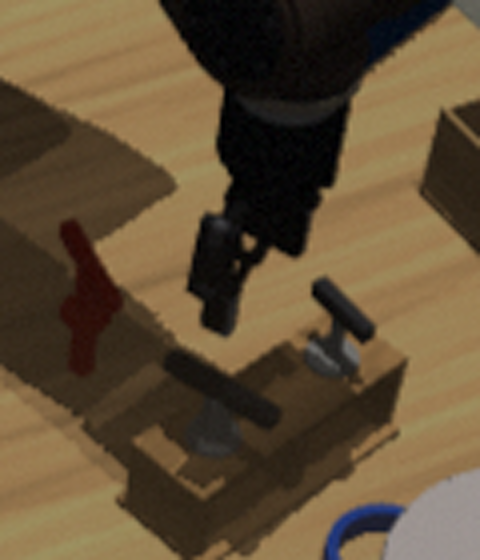

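Emit:
carry_out:
  motion:
    - {"offset":[0.1,-1.0,1],"delta_rot":[-0.005,0.004,0.056],"grip":-1}
    - {"offset":[0,-0.9,1],"delta_rot":[0,0,0],"grip":-1}
    - {"offset":[0,0,0],"delta_rot":[0,0,0],"grip":-1}

```text
clock: 4.3
eef_pos: [0.5783, 0.2245, 0.1698]
ee_rot: [[-0.912, -0.41, -0.001], [-0.41, 0.912, -0.001], [0.001, -0.0, -1.0]]
contact_force: [0.4, -0.9, -0.3]
opening: 0.0854
```

```bash
cat >> plan.py <<'E'
def fix(target,yawdeg):
    s=state(); R=s['ee_rot']; c=R.T@np.cross(R[:,2],[0,0,-1])
    d=(np.degrees(yaw(R))-yawdeg+180)%360-180
    print('off cm',np.round(R.T@(np.array(target)-s['eef_pos'])*100,2),'rot',np.round([c[0],c[1],np.radians(d)],4),'| pos',np.round(s['eef_pos'],4),'yaw',np.degrees(yaw(R)).round(2),'F',np.round(s['contact_force'],1),'M',np.round(s['moment'],2),'open',round(s['opening']*1000,1),'t',s['clock'],'q6',round(s['q'][5],3))
E
python3 -c "
from plan import *
fix([.5782,.2293,.106],204.9)"
```

```text
off cm [-0.2   0.45  6.38] rot [-0.0003 -0.0012 -0.0117] | pos [0.5783 0.2245 0.1698] yaw -155.77 F [ 0.4 -0.9 -0.3] M [-0.02  0.07  0.03] open 85.4 t 4.3 q6 -1.729
```

Emit:
carry_out:
  motion:
    - {"offset":[-0.2,0.4,2.0],"delta_rot":[0,0,-0.012],"grip":-1}
    - {"offset":[0,0,2.0],"delta_rot":[0,0,0],"grip":-1}
    - {"offset":[0,0,1.2],"delta_rot":[0,0,0],"grip":-1}
    - {"offset":[0,0,0.5],"delta_rot":[0,0,0],"grip":-1}
    - {"offset":[0,0,0],"delta_rot":[0,0,0],"grip":-1}

```text
clock: 4.92
eef_pos: [0.5797, 0.2266, 0.1123]
ee_rot: [[-0.909, -0.418, 0.001], [-0.418, 0.909, -0.0], [-0.001, -0.001, -1.0]]
contact_force: [-0.2, -0.9, -0.6]
opening: 0.0854
```

```bash
python3 -c "
from plan import *
fix([.5782,.2293,.106],204.9)
a=cams.snapshot('scene');save(a['image'],'s3',(280,60,400,200),4)"
```

```text
off cm [0.02 0.31 0.63] rot [-0.0006  0.0007 -0.0039] | pos [0.5797 0.2266 0.1123] yaw -155.32 F [-0.2 -0.9 -0.6] M [ 0.01  0.02 -0.01] open 85.4 t 4.925 q6 -1.734
```

View pics/s3.png

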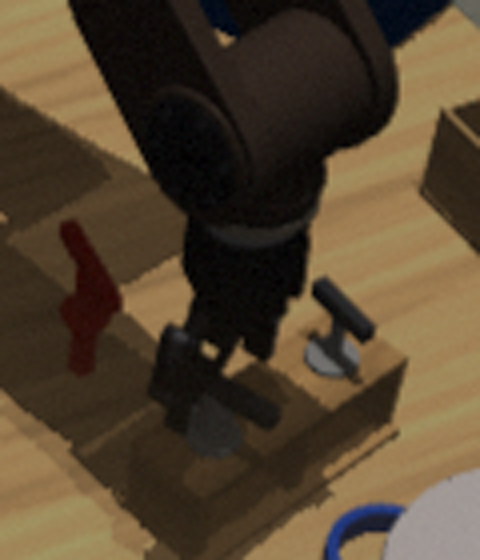

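Emit:
carry_out:
  motion:
    - {"offset":[0,0.3,0.6],"delta_rot":[0,0,-0.004],"grip":-1}
    - {"offset":[0,0,0],"delta_rot":[0,0,0],"grip":0.5}
    - {"offset":[0,0,0],"delta_rot":[0,0,0],"grip":1}
    - {"offset":[0,0,0],"delta_rot":[0,0,0],"grip":1}
    - {"offset":[0,0,0],"delta_rot":[0,0,0],"grip":1}
    - {"offset":[0,0,0],"delta_rot":[0,0,0],"grip":1}
    - {"offset":[0,0,0],"delta_rot":[0,0,0],"grip":1}
  squeeze: 70

```text
clock: 5.85
eef_pos: [0.5788, 0.2301, 0.1079]
ee_rot: [[-0.907, -0.422, 0.003], [-0.422, 0.907, 0.001], [-0.003, -0.001, -1.0]]
contact_force: [-0.4, -0.2, 0.2]
opening: 0.0177
```

```bash
python3 -c "
from plan import *
fix([.5782,.2293,.106],204.9)"
```

```text
off cm [ 0.09 -0.05  0.19] rot [-0.0007  0.0035  0.0007] | pos [0.5788 0.2301 0.1079] yaw -155.06 F [-0.4 -0.2  0.2] M [0.09 0.05 0.02] open 17.7 t 5.85 q6 -1.733
```

Emit:
carry_out:
  motion:
    - {"offset":[0,0,0],"delta_rot":[0,0,0],"grip":1}
    - {"offset":[0,0,0],"delta_rot":[0,0,0],"grip":1}
    - {"offset":[0,0,0],"delta_rot":[0,0,0],"grip":1}

```text
clock: 6.22
eef_pos: [0.5788, 0.2302, 0.1079]
ee_rot: [[-0.907, -0.422, 0.003], [-0.422, 0.907, 0.001], [-0.003, -0.001, -1.0]]
contact_force: [-1.6, 0.3, 0.3]
opening: 0.0175
```

```bash
python3 -c "
from plan import *
fix([.5782,.2293,.106],204.9)"
```

```text
off cm [ 0.09 -0.05  0.19] rot [-0.0006  0.0034  0.0007] | pos [0.5788 0.2302 0.1079] yaw -155.06 F [-1.6  0.3  0.3] M [0.1  0.15 0.02] open 17.5 t 6.225 q6 -1.733
```

Emit:
carry_out:
  motion:
    - {"offset":[0,0,-0.5],"delta_rot":[0,0.003,0],"grip":1}
    - {"offset":[0,0,-1.5],"delta_rot":[0,0,0],"grip":1}
    - {"offset":[0,0,-2.0],"delta_rot":[0,0,0],"grip":1}
    - {"offset":[0,0,-2.0],"delta_rot":[0,0,0],"grip":1}
    - {"offset":[0,0,-2.0],"delta_rot":[0,0,0],"grip":1}
    - {"offset":[0,0,-1.0],"delta_rot":[0,0,0],"grip":1}
    - {"offset":[0,0,0],"delta_rot":[0,0,0],"grip":1}
    - {"offset":[0,0,0],"delta_rot":[0,0,0],"grip":1}

```text
clock: 7.22
eef_pos: [0.578, 0.2296, 0.203]
ee_rot: [[-0.907, -0.421, -0.001], [-0.421, 0.907, -0.001], [0.002, -0.001, -1.0]]
contact_force: [0.5, 1.0, -4.1]
opening: 0.0178
```

```bash
python3 -c "
from plan import *
fix([.5782,.2293,.106],204.9)
a=cams.snapshot('scene');save(a['image'],'s4',(280,40,400,180),4)
b=cams.snapshot('top');save(b['image'],'t4',(75,110,235,260),4)
import pickle; pickle.dump((a,b,state()),open('lift.pkl','wb'))"
```

```text
off cm [-0.02 -0.03  9.7 ] rot [-0.0008 -0.0017  0.0005] | pos [0.578  0.2296 0.203 ] yaw -155.07 F [ 0.5  1.  -4.1] M [ 0.01  0.08 -0.03] open 17.8 t 7.225 q6 -1.733
```

View pics/s4.png

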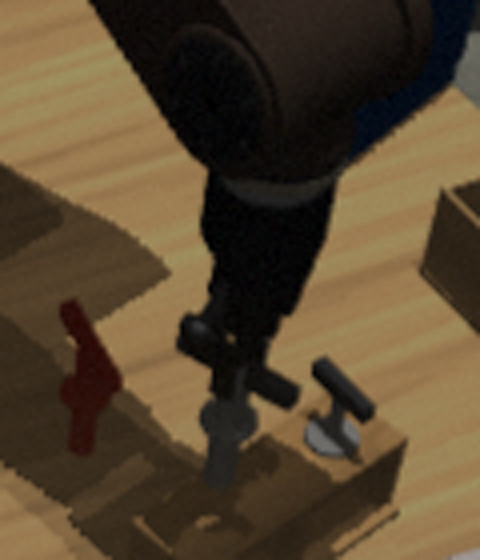

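View pics/t4.png

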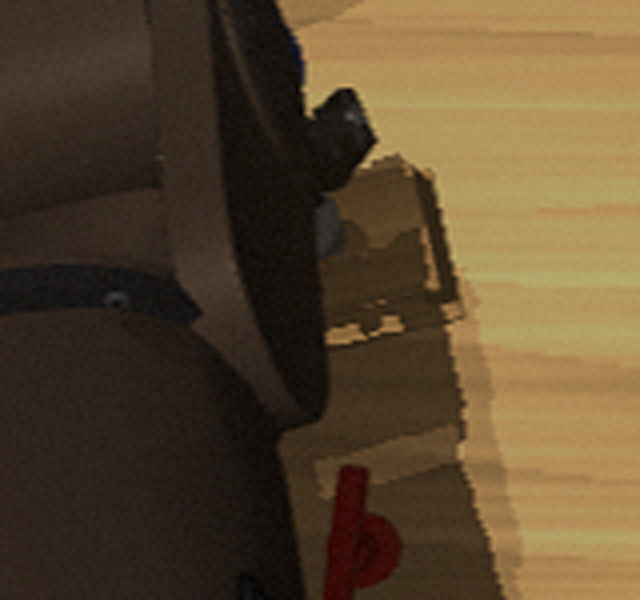

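```bash
cat > ov.py <<'E'
from plan import *
import pickle
def keyaxes(s,st,dx=0,dy=0,gz=None):
    # draw predicted key outline given tool pose: key axis through grasp point
    p=st['eef_pos']; R=st['ee_rot']; g=p-R[:,2]*(.019 if gz is None else gz)+R[:,0]*dx+R[:,1]*dy
    up=-R[:,2]; return g,up,R[:,0],R[:,1]
def overlay(s,st,name,bx,f,dx=0,gz=.019):
    g,up,ax,ay=keyaxes(s,st,dx,0,gz)
    im=cv2.resize(s['image'][bx[1]:bx[3],bx[0]:bx[2]],None,fx=f,fy=f,interpolation=cv2.INTER_CUBIC).copy()
    T=lambda P:(np.array([proj(s,q) for q in P])-np.array(bx[:2])+.5)*f
    t=np.linspace(0,2*np.pi,60)
    for h,r in((-.045,.02),(-.05,.02),(-.106,.0105)):
        P=[g+up*h+r*(np.cos(a)*ax+np.sin(a)*ay) for a in t]; cv2.polylines(im,[T(P).astype(np.int32)],True,(0,255,0),1)
    P=[g+ax*i*.045+ay*j*.007+up*k*.008 for i in(-1,1) for j in(-1,1) for k in(-1,1)]
    cv2.polylines(im,[cv2.convexHull(T(P).astype(np.int32))],True,(255,255,0),1)
    im=cv2.convertScaleAbs(im,alpha=1.8)
    save(im,name)
E
python3 -c "
from ov import *
a,b,st=pickle.load(open('lift.pkl','rb'))
overlay(a,st,'o4',(300,90,380,180),7)"
```

```text
(no output)
```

View pics/o4.png

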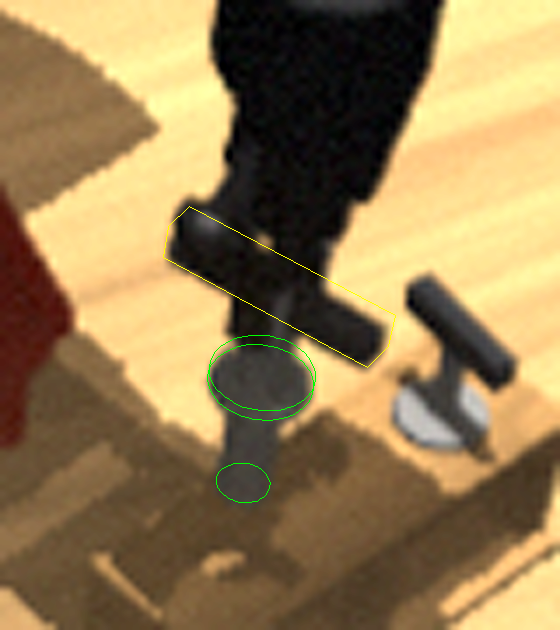

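```bash
python3 -c "
from plan import *
rows([[.57,.18,.25],[.515,-.22,.24],[.508,-.272,.195]],18,np.radians(-45),1)"
```

```text
start [0.5781 0.2296 0.2028] yaw -155.07 len/row mm 30.1
{"offset":[1.24,-1.82,-2.06],"delta_rot":[0,0,0.044],"grip":1},
{"offset":[1.16,-1.87,-2.06],"delta_rot":[0,0,0.044],"grip":1},
{"offset":[1.31,-2.45,-0.54],"delta_rot":[0,0,0.044],"grip":1},
{"offset":[1.28,-2.72,0.08],"delta_rot":[0,0,0.044],"grip":1},
{"offset":[1.16,-2.78,0.08],"delta_rot":[0,0,0.044],"grip":1},
{"offset":[1.04,-2.82,0.08],"delta_rot":[0,0,0.044],"grip":1},
{"offset":[0.92,-2.87,0.08],"delta_rot":[0,0,0.044],"grip":1},
{"offset":[0.79,-2.90,0.08],"delta_rot":[0,0,0.044],"grip":1},
{"offset":[0.66,-2.94,0.08],"delta_rot":[0,0,0.044],"grip":1},
{"offset":[0.54,-2.96,0.08],"delta_rot":[0,0,0.044],"grip":1},
{"offset":[0.41,-2.98,0.08],"delta_rot":[0,0,0.044],"grip":1},
{"offset":[0.28,-3.00,0.08],"delta_rot":[0,0,0.044],"grip":1},
{"offset":[0.14,-3.01,0.08],"delta_rot":[0,0,0.044],"grip":1},
{"offset":[0.01,-3.01,0.08],"delta_rot":[0,0,0.044],"grip":1},
{"offset":[-0.12,-3.01,0.08],"delta_rot":[0,0,0.044],"grip":1},
{"offset":[-0.23,-2.78,0.64],"delta_rot":[0,0,0.044],"grip":1},
{"offset":[-0.30,-2.26,1.96],"delta_rot":[0,0,0.044],"grip":1},
{"offset":[-0.39,-2.25,1.96],"delta_rot":[0,0,0.044],"grip":1}
```

Emit:
carry_out:
  motion:
    - {"offset":[0.6,-0.9,-2.0],"delta_rot":[0,0,0.02],"grip":1}
    - {"offset":[1.2,-1.9,-2.0],"delta_rot":[0,0,0.044],"grip":1}
    - {"offset":[1.3,-2.4,-0.5],"delta_rot":[0,0,0.044],"grip":1}
    - {"offset":[1.3,-2.7,0.1],"delta_rot":[0,0,0.044],"grip":1}
    - {"offset":[1.2,-2.8,0.1],"delta_rot":[0,0,0.044],"grip":1}
    - {"offset":[1.0,-2.8,0.1],"delta_rot":[0,0,0.044],"grip":1}
    - {"offset":[0.9,-2.9,0.1],"delta_rot":[0,0,0.044],"grip":1}
    - {"offset":[0.8,-2.9,0.1],"delta_rot":[0,0,0.044],"grip":1}
    - {"offset":[0.7,-2.9,0.1],"delta_rot":[0,0,0.044],"grip":1}
    - {"offset":[0.5,-3.0,0.1],"delta_rot":[0,0,0.044],"grip":1}
    - {"offset":[0.4,-3.0,0.1],"delta_rot":[0,0,0.044],"grip":1}
    - {"offset":[0.3,-3.0,0.1],"delta_rot":[0,0,0.044],"grip":1}
    - {"offset":[0.1,-3.0,0.1],"delta_rot":[0,0,0.044],"grip":1}
    - {"offset":[0,-3.0,0.1],"delta_rot":[0,0,0.044],"grip":1}
    - {"offset":[-0.1,-2.5,0.1],"delta_rot":[0,0,0.03],"grip":1}
    - {"offset":[-0.2,-1.5,0.5],"delta_rot":[0,0,0.02],"grip":1}
    - {"offset":[-0.2,-0.6,1.0],"delta_rot":[0,0,0],"grip":1}
    - {"offset":[0,0,0],"delta_rot":[0,0,0],"grip":1}

```text
clock: 9.57
eef_pos: [0.507, -0.2366, 0.246]
ee_rot: [[-0.964, 0.265, 0.018], [0.265, 0.964, -0.01], [-0.02, -0.005, -1.0]]
contact_force: [-0.8, 0.1, -4.0]
opening: 0.018
```

```bash
python3 -c "
from plan import *
fix([.508,-.272,.18],165)"
```

```text
off cm [-0.91 -3.36  6.63] rot [-0.0046  0.0196 -0.0061] | pos [ 0.507  -0.2366  0.246 ] yaw 164.65 F [-0.8  0.1 -4. ] M [ 0.03  0.02 -0.  ] open 18.0 t 9.575 q6 -1.859
```

Emit:
carry_out:
  motion:
    - {"offset":[-0.4,-1.5,2.0],"delta_rot":[-0.005,0.02,-0.006],"grip":1}
    - {"offset":[-0.4,-1.5,2.0],"delta_rot":[0,0,0],"grip":1}
    - {"offset":[-0.1,-0.3,1.5],"delta_rot":[0,0,0],"grip":1}
    - {"offset":[0,0,0],"delta_rot":[0,0,0],"grip":1}
    - {"offset":[0,0,0],"delta_rot":[0,0,0],"grip":1}

```text
clock: 10.2
eef_pos: [0.5086, -0.2682, 0.1907]
ee_rot: [[-0.967, 0.255, 0.0], [0.255, 0.967, 0.001], [0.0, 0.001, -1.0]]
contact_force: [-0.0, 0.1, -3.1]
opening: 0.0175
```

```bash
python3 -c "
from ov import *
fix([.508,-.272,.18],165)
a=cams.snapshot('scene');st=state();pickle.dump((a,st),open('hov.pkl','wb'))
overlay(a,st,'o5',(115,140,205,240),6,gz=.0175)
b=cams.snapshot('top');save(b['image'],'t5',(300,130,480,260),4)"
```

```text
off cm [-0.04 -0.38  1.07] rot [ 0.0011 -0.0003  0.0043] | pos [ 0.5086 -0.2682  0.1907] yaw 165.25 F [-0.   0.1 -3.1] M [-0.02 -0.05 -0.01] open 17.5 t 10.2 q6 -1.915
```

View pics/o5.png

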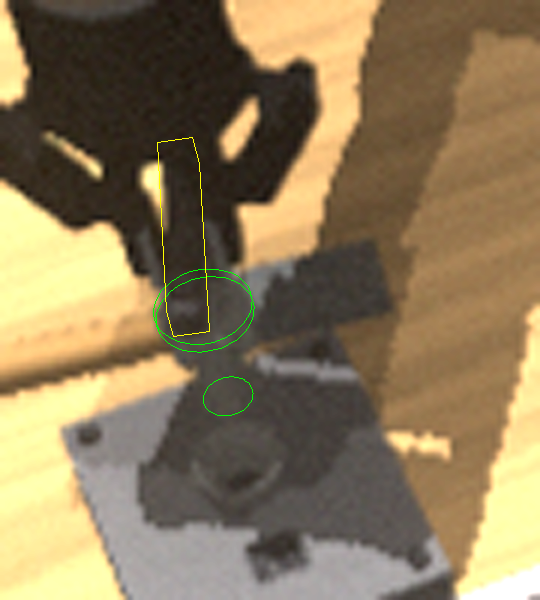

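View pics/t5.png

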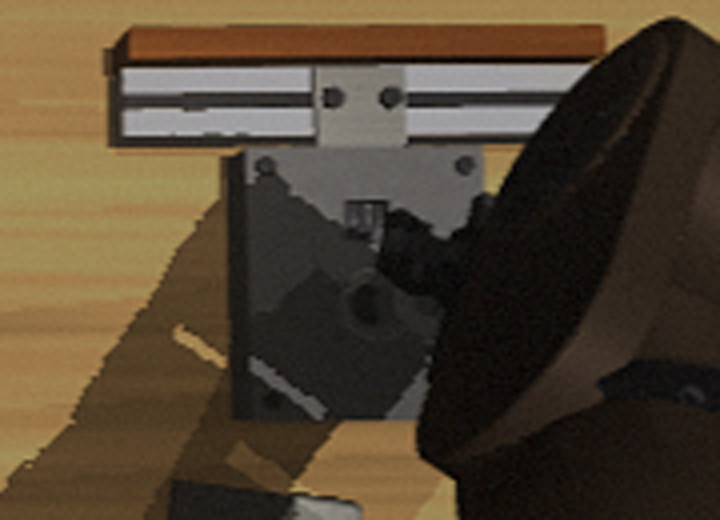

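```bash
python3 -c "
from ov import *
a,st=pickle.load(open('hov.pkl','rb'))
im=a['image'][140:240,115:205].astype(float); im=np.clip(255*(im/255)**.45,0,255).astype(np.uint8)
save(im,'s5',None,6)"
```

```text
(no output)
```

View pics/s5.png

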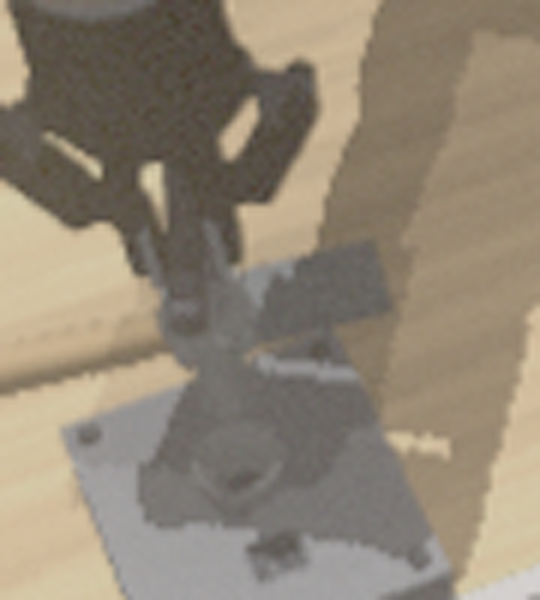

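```bash
python3 -c "
from ov import *
a=cams.snapshot('scene');st=state()
r=cams.trace(a,'key_grip')
im=a['image'].astype(float); im=np.clip(255*(im/255)**.45,0,255).astype(np.uint8)
for x in r:
  print(x['p'],np.array(x['box'])*[512,384,512,384],x['pixels'].sum())
m=None
for x in r:
  c=np.array(x['box'])*[512,384,512,384]
  if c[0]<230: m=x['pixels'].astype(np.uint8); break
bx=(125,165,185,235);f=9
c=cv2.resize(im[bx[1]:bx[3],bx[0]:bx[2]],None,fx=f,fy=f,interpolation=cv2.INTER_CUBIC)
g=cv2.cvtColor(c,cv2.COLOR_RGB2GRAY); g=cv2.createCLAHE(3,(4,4)).apply(g); c=np.dstack([g]*3)
if m is not None:
  mm=cv2.resize(m[bx[1]:bx[3],bx[0]:bx[2]],None,fx=f,fy=f,interpolation=cv2.INTER_NEAREST)
  cs,_=cv2.findContours(mm,cv2.RETR_EXTERNAL,cv2.CHAIN_APPROX_NONE); cv2.drawContours(c,cs,-1,(0,255,0),1)
save(c,'s6')"
```

```text
0.86 [149.6576 187.2     15.104   40.2048] 354
0.6 [303.3088 133.2096  12.5952  38.592 ] 292
0.26 [241.664  170.6112  19.3024  35.5968] 610
```

View pics/s6.png

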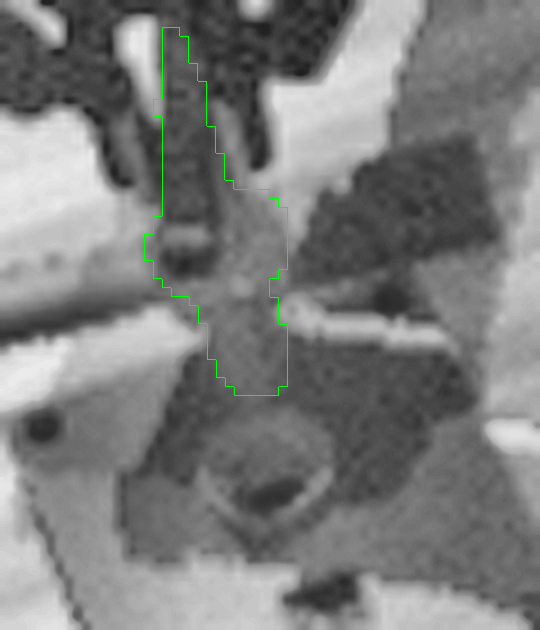

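```bash
cat > kfit.py <<'E'
from ov import *
from scipy.optimize import minimize
def model(s,g,ax,ay,up,bx,f):
    m=np.zeros(((bx[3]-bx[1])*f,(bx[2]-bx[0])*f),np.uint8)
    K,R,t=cam(s)
    def T(P):
        q=(np.array(P)@R.T+t)@K.T; q=q[:,:2]/q[:,2:]
        return (q-np.array(bx[:2])+.5)*f-.5
    def hull(P): cv2.fillConvexPoly(m,cv2.convexHull(np.float32(T(P))).round().astype(np.int32),1)
    hull([g+ax*i*.045+ay*j*.007+up*k*.008 for i in(-1,1) for j in(-1,1) for k in(-1,1)])
    th=np.linspace(0,2*np.pi,36)
    cyl=lambda r,h0,h1:hull([g+up*h+r*(np.cos(a)*ax+np.sin(a)*ay) for a in th for h in(h0,h1)])
    cyl(.02,-.045,-.05); cyl(.0104,-.05,-.106); cyl(.008,0,-.046)
    return m
def keyframe(st,dx,gz,phi,dy=0):
    p=st['eef_pos'];R=st['ee_rot']
    g=p-R[:,2]*gz+R[:,0]*dx+R[:,1]*dy
    Q=R@cv2.Rodrigues(np.array([0,phi,0.]))[0]
    return g,Q[:,0],Q[:,1],-Q[:,2]
def fitkey(s,st,mask,bx,f=6,free_dy=False):
    M=cv2.resize(mask[bx[1]:bx[3],bx[0]:bx[2]].astype(np.uint8),None,fx=f,fy=f,interpolation=cv2.INTER_NEAREST)
    def cost(p):
        g,ax,ay,up=keyframe(st,p[0]/100,.0175+p[1]/100,p[2],p[3]/100 if free_dy else 0)
        m=model(s,g,ax,ay,up,bx,f)
        return 1-(m&M).sum()/(m|M).sum()
    best=None
    n=4 if free_dy else 3
    for phi in(-.4,-.2,0,.2,.4):
        for dx in(-.6,0,.6):
            x0=np.array([dx,0,phi,0][:n]);S=np.vstack([x0,x0+np.diag([.4,.3,.15,.2][:n])])
            r=minimize(cost,x0,method='Nelder-Mead',options=dict(initial_simplex=S,maxiter=200))
            if best is None or r.fun<best.fun:best=r
    return best
E
python3 - <<'E'
from kfit import *
a=cams.snapshot('scene');st=state()
r=[x for x in cams.trace(a,'key_grip') if x['box'][0]<.4][0]
pickle.dump((a,st,r),open('hov2.pkl','wb'))
bx=(115,145,195,245)
for fd in(False,True):
    b=fitkey(a,st,r['pixels'],bx,6,fd); print(b.x,b.fun)
    p=b.x; g,ax,ay,up=keyframe(st,p[0]/100,.0175+p[1]/100,p[2],p[3]/100 if fd else 0)
    print('tip',g-up*.106,'up',up)
m=model(a,g,ax,ay,up,bx,6)
im=a['image'].astype(float); im=np.clip(255*(im/255)**.45,0,255).astype(np.uint8)
c=cv2.resize(im[bx[1]:bx[3],bx[0]:bx[2]],None,fx=6,fy=6)
M=cv2.resize(r['pixels'][bx[1]:bx[3],bx[0]:bx[2]].astype(np.uint8),None,fx=6,fy=6,interpolation=0)
for q,col in((m,(255,0,0)),(M,(0,255,0))):
    cs,_=cv2.findContours(q,0,1); cv2.drawContours(c,cs,-1,col,1)
save(c,'s7')
E
```

```text
[-0.33746414 -0.40638808  0.07478509] 0.1474573066985947
tip [ 0.50410242 -0.26736747  0.09838793] up [ 0.07198648 -0.01992256  0.99720662]
[-0.19802944 -0.70573509  0.08609432 -0.03539011] 0.14678084364097688
tip [ 0.50150929 -0.26704689  0.09549039] up [ 0.08288665 -0.02279629  0.99629821]
```

View pics/s7.png

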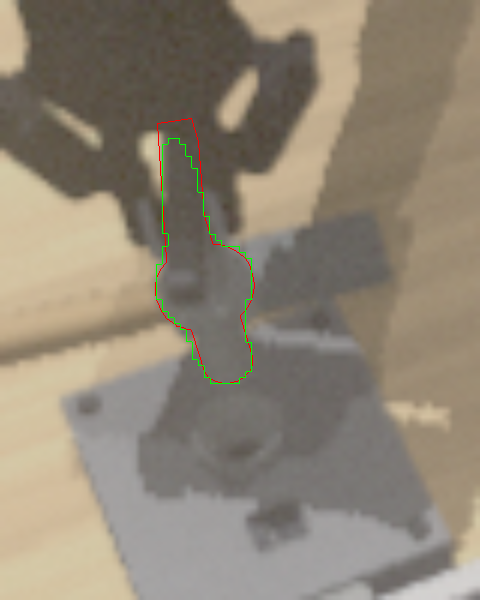

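Emit:
carry_out:
  motion:
    - {"offset":[0,0,0],"delta_rot":[0,0,0.1],"grip":1}
    - {"offset":[0,0,0],"delta_rot":[0,0,0.16],"grip":1}
    - {"offset":[0,0,0],"delta_rot":[0,0,0.16],"grip":1}
    - {"offset":[0,0,0],"delta_rot":[0,0,0.16],"grip":1}
    - {"offset":[0,0,0],"delta_rot":[0,0,0.16],"grip":1}
    - {"offset":[0,0,0],"delta_rot":[0,0,0.16],"grip":1}
    - {"offset":[0,0,0],"delta_rot":[0,0,0.16],"grip":1}
    - {"offset":[0,0,0],"delta_rot":[0,0,0.1],"grip":1}
    - {"offset":[0,0,0],"delta_rot":[0,0,0.05],"grip":1}
    - {"offset":[0,0,0],"delta_rot":[0,0,0],"grip":1}

```text
clock: 11.75
eef_pos: [0.5087, -0.2687, 0.1928]
ee_rot: [[-0.062, 0.998, 0.003], [0.998, 0.062, -0.001], [-0.001, 0.003, -1.0]]
contact_force: [0.9, 0.2, -2.6]
opening: 0.0178
```

```bash
cat > look.py <<'E'
from kfit import *
import sys
n=sys.argv[1]
fix([.508,-.272,.18],90)
a=cams.snapshot('scene');st=state()
r=[x for x in cams.trace(a,'key_grip') if x['box'][0]<.4]
print([x['p'] for x in r]); r=r[0]
pickle.dump((a,st,r),open(n+'.pkl','wb'))
bx=(115,145,195,245)
b=fitkey(a,st,r['pixels'],bx,6,False); print(b.x,b.fun)
p=b.x; g,ax,ay,up=keyframe(st,p[0]/100,.0175+p[1]/100,p[2])
print('grip',g,'tip',g-up*.106,'up',up)
m=model(a,g,ax,ay,up,bx,6)
im=a['image'].astype(float); im=np.clip(255*(im/255)**.45,0,255).astype(np.uint8)
c=cv2.resize(im[bx[1]:bx[3],bx[0]:bx[2]],None,fx=6,fy=6)
M=cv2.resize(r['pixels'][bx[1]:bx[3],bx[0]:bx[2]].astype(np.uint8),None,fx=6,fy=6,interpolation=0)
for q,col in((m,(255,0,0)),(M,(0,255,0))):
    cs,_=cv2.findContours(q,0,1); cv2.drawContours(c,cs,-1,col,1)
save(c,n)
E
python3 look.py s8
```

```text
off cm [-0.32 -0.09  1.28] rot [0.0028 0.0011 0.0624] | pos [ 0.5087 -0.2687  0.1928] yaw 93.58 F [ 0.9  0.2 -2.6] M [ 0.02 -0.09 -0.03] open 17.8 t 11.75 q6 -0.664
[0.81]
[ 0.09329899 -0.36722175  0.00956202] 0.370941664845969
grip [ 0.50854671 -0.26774084  0.20667666] tip [ 0.50879123 -0.26682561  0.10068089] up [-0.00230681 -0.00863423  0.99996006]
```

View pics/s8.png

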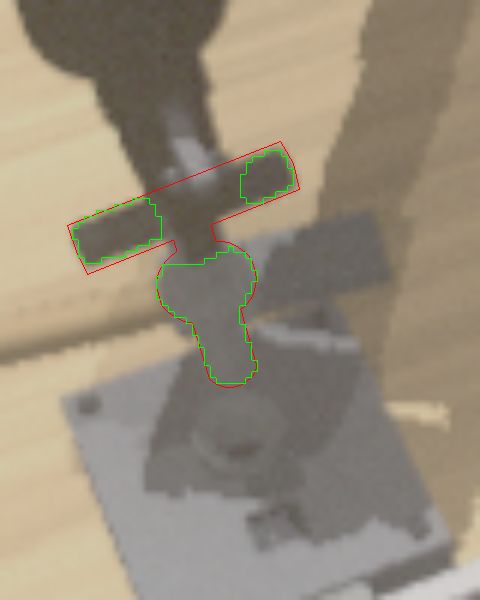

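```bash
cat > joint.py <<'E'
from kfit import *
bx=(115,145,195,245);f=6
D=[pickle.load(open('hov2.pkl','rb')),pickle.load(open('s8.pkl','rb'))]
ign=[np.zeros((600,480),np.uint8) for _ in D]
ign[0][:165]=1
ign[1][130:262,160:242]=1
Ms=[cv2.resize(r['pixels'][bx[1]:bx[3],bx[0]:bx[2]].astype(np.uint8),None,fx=f,fy=f,interpolation=0)&(1-i) for (a,st,r),i in zip(D,ign)]
def kf(st,dx,gz,phi,psi):
    p=st['eef_pos'];R=st['ee_rot']; g=p-R[:,2]*gz+R[:,0]*dx
    Q=R@cv2.Rodrigues(np.array([psi,phi,0.]))[0]; return g,Q[:,0],Q[:,1],-Q[:,2]
def cost(p):
    c=0
    for (a,st,r),M,i in zip(D,Ms,ign):
        g,ax,ay,up=kf(st,p[0]/100,.0172,p[1],p[2]); g=g+np.array([p[3]/100,p[4]/100,0])
        m=model(a,g,ax,ay,up,bx,f)&(1-i); c+=1-(m&M).sum()/(m|M).sum()
    return c
best=None
for psi in(-.2,0,.2):
  for phi in(-.1,0.1):
    x0=np.array([0,phi,psi,.2,0]);S=np.vstack([x0,x0+np.diag([.3,.1,.1,.2,.2])])
    r=minimize(cost,x0,method='Nelder-Mead',options=dict(initial_simplex=S,maxiter=400))
    print(r.x.round(3),r.fun)
    if best is None or r.fun<best.fun:best=r
p=best.x
for (a,st,_) in D:
    g,ax,ay,up=kf(st,p[0]/100,.0172,p[1],p[2]); print('true tip',g-up*.106,'tcp',st['eef_pos'],'up',up)
E
python3 joint.py
```

```text
[ 0.142  0.02  -0.008  0.225 -0.144] 0.24842169380005064
[-0.114  0.028  0.002  0.132  0.032] 0.23604415740293883
[ 0.018  0.021  0.005  0.216 -0.004] 0.2311614936539429
[-0.097  0.029  0.011  0.226  0.071] 0.2421436190394376
[ 0.259 -0.013  0.011  0.312  0.02 ] 0.26862920286127867
[ 0.265 -0.001  0.003  0.304 -0.055] 0.25284416285897193
true tip [ 0.50603306 -0.26840036  0.10187992] tcp [ 0.5084734  -0.268607    0.19065563] up [ 0.02134935 -0.00166098  0.9997707 ]
true tip [ 0.50824953 -0.26638691  0.10407108] tcp [ 0.50864587 -0.26868453  0.19284995] up [ 0.0031603  -0.01984532  0.99979807]
```

```bash
python3 -c "
from plan import *
fix([.5095,-.274,.153],92)"
```

```text
off cm [-0.53  0.04  3.98] rot [0.0028 0.001  0.0285] | pos [ 0.5087 -0.2687  0.1928] yaw 93.63 F [ 0.8  0.  -3.9] M [-0.   -0.03 -0.01] open 17.7 t 11.85 q6 -0.665
```

Emit:
carry_out:
  motion:
    - {"offset":[-0.5,0.1,0.5],"delta_rot":[0.003,0.001,0],"grip":1}
    - {"offset":[0,0,1.0],"delta_rot":[0,0,0],"grip":1}
    - {"offset":[0,0,1.0],"delta_rot":[0,0,0],"grip":1}
    - {"offset":[0,0,0.5],"delta_rot":[0,0,0],"grip":1}
    - {"offset":[0,0,0],"delta_rot":[0,0,0],"grip":1}
    - {"offset":[0,0,0],"delta_rot":[0,0,0],"grip":1}

```text
clock: 12.6
eef_pos: [0.5099, -0.2739, 0.1599]
ee_rot: [[-0.065, 0.998, -0.001], [0.998, 0.065, 0.001], [0.001, -0.001, -1.0]]
contact_force: [0.3, 0.0, -3.9]
opening: 0.0176
```

```bash
python3 -c "
from plan import *
fix([.5095,-.274,.148],92)
a=cams.snapshot('scene')
im=a['image'].astype(float); im=np.clip(255*(im/255)**.45,0,255).astype(np.uint8)
save(im,'s9',(120,160,200,245),7)"
```

```text
off cm [-0.01 -0.04  1.19] rot [-0.0014 -0.0008  0.0302] | pos [ 0.5099 -0.2739  0.1599] yaw 93.73 F [ 0.3  0.  -3.9] M [-0.03  0.03 -0.01] open 17.6 t 12.6 q6 -0.672
```

View pics/s9.png

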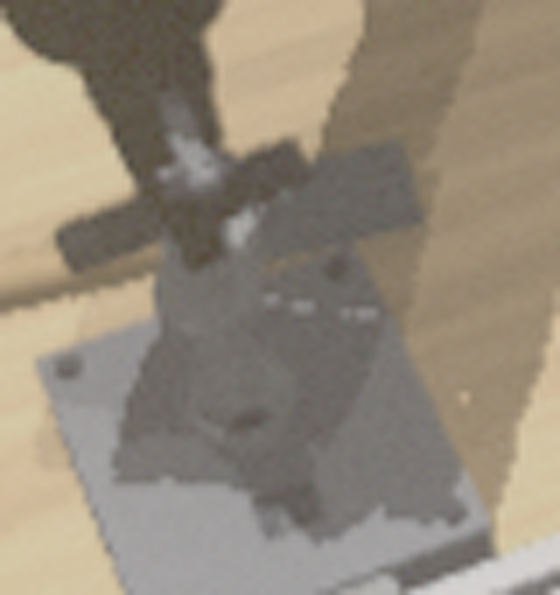

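Emit:
carry_out:
  motion:
    - {"offset":[0,0,0.5],"delta_rot":[0,0,0],"grip":1}
    - {"offset":[0,0,0.5],"delta_rot":[0,0,0],"grip":1}
    - {"offset":[0,0,0.3],"delta_rot":[0,0,0],"grip":1}
    - {"offset":[0,0,0],"delta_rot":[0,0,0],"grip":1}

```text
clock: 13.15
eef_pos: [0.5099, -0.2739, 0.1464]
ee_rot: [[-0.065, 0.998, -0.001], [0.998, 0.065, 0.0], [0.0, -0.001, -1.0]]
contact_force: [0.3, -0.4, -3.4]
opening: 0.0176
```

```bash
python3 -c "
from plan import *
fix([.5095,-.274,.135],92)"
```

```text
off cm [-0.01 -0.04  1.14] rot [-0.0009 -0.0004  0.0302] | pos [ 0.5099 -0.2739  0.1464] yaw 93.73 F [ 0.3 -0.4 -3.4] M [-0.05 -0.05 -0.02] open 17.6 t 13.15 q6 -0.672
```

Emit:
carry_out:
  motion:
    - {"offset":[0,0,0.3],"delta_rot":[0,0,0],"grip":1}
    - {"offset":[0,0,0.3],"delta_rot":[0,0,0],"grip":1}
    - {"offset":[0,0,0],"delta_rot":[0,0,0],"grip":1}

```text
clock: 13.52
eef_pos: [0.5099, -0.2739, 0.1401]
ee_rot: [[-0.065, 0.998, -0.001], [0.998, 0.065, 0.0], [0.0, -0.001, -1.0]]
contact_force: [0.2, 0.2, -3.6]
opening: 0.0176
```

```bash
python3 -c "
from plan import *
fix([.5095,-.274,.126],92)"
```

```text
off cm [-0.01 -0.04  1.41] rot [-0.0008 -0.0003  0.0303] | pos [ 0.5099 -0.2739  0.1401] yaw 93.74 F [ 0.2  0.2 -3.6] M [-0.02  0.01 -0.04] open 17.6 t 13.525 q6 -0.672
```

Emit:
carry_out:
  motion:
    - {"offset":[0,0,0.4],"delta_rot":[0,0,0],"grip":1}
    - {"offset":[0,0,0.4],"delta_rot":[0,0,0],"grip":1}
    - {"offset":[0,0,0.2],"delta_rot":[0,0,0],"grip":1}
    - {"offset":[0,0,0],"delta_rot":[0,0,0],"grip":1}

```text
clock: 14.02
eef_pos: [0.5099, -0.2739, 0.1293]
ee_rot: [[-0.065, 0.998, -0.001], [0.998, 0.065, 0.0], [0.0, -0.001, -1.0]]
contact_force: [-0.6, 0.0, -3.8]
opening: 0.0174
```

```bash
python3 -c "
from plan import *
fix([.5095,-.274,.111],92)
a=cams.snapshot('scene')
im=a['image'].astype(float); im=np.clip(255*(im/255)**.45,0,255).astype(np.uint8)
save(im,'s10',(120,160,200,245),7)"
```

```text
off cm [-0.01 -0.04  1.83] rot [-0.0009 -0.0004  0.0303] | pos [ 0.5099 -0.2739  0.1293] yaw 93.73 F [-0.6  0.  -3.8] M [0.01 0.03 0.09] open 17.4 t 14.025 q6 -0.672
```

View pics/s10.png

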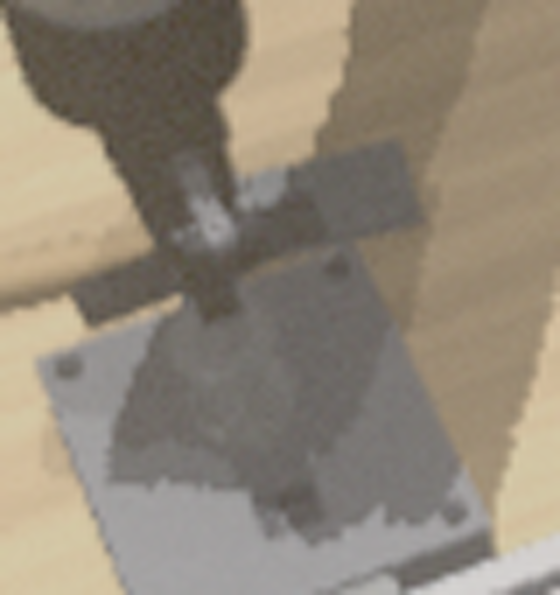

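Emit:
carry_out:
  motion:
    - {"offset":[0,0,0.2],"delta_rot":[0,0,0],"grip":1}
    - {"offset":[0,0,0.2],"delta_rot":[0,0,0],"grip":1}
    - {"offset":[0,0,0.1],"delta_rot":[0,0,0],"grip":1}

```text
clock: 14.45
eef_pos: [0.5101, -0.274, 0.1246]
ee_rot: [[-0.065, 0.998, -0.0], [0.998, 0.065, -0.0], [-0.0, -0.0, -1.0]]
contact_force: [-1.0, -0.2, 4.2]
opening: 0.0174
```

```bash
python3 -c "
from plan import *
fix([.5095,-.274,.111],92)"
```

```text
off cm [ 0.01 -0.06  1.36] rot [-0.0003  0.0002  0.0302] | pos [ 0.5101 -0.274   0.1246] yaw 93.73 F [-1.  -0.2  4.2] M [ 0.08  0.31 -0.04] open 17.4 t 14.45 q6 -0.672
```

Emit:
carry_out:
  motion:
    - {"offset":[0,0,0.1],"delta_rot":[0,0,0.06],"grip":1}
    - {"offset":[0,0,0.1],"delta_rot":[0,0,0.06],"grip":1}
    - {"offset":[0,0,0.1],"delta_rot":[0,0,0.06],"grip":1}

```text
clock: 14.82
eef_pos: [0.5105, -0.2746, 0.1242]
ee_rot: [[0.119, 0.993, 0.002], [0.993, -0.119, -0.002], [-0.002, 0.002, -1.0]]
contact_force: [-3.7, 0.2, 6.9]
opening: 0.0177
```

```bash
python3 -c "
from plan import *
fix([.5095,-.274,.111],92)"
```

```text
off cm [ 0.05 -0.11  1.32] rot [ 0.0021  0.0022 -0.1542] | pos [ 0.5105 -0.2746  0.1242] yaw 83.17 F [-3.7  0.2  6.9] M [0.18 0.85 0.01] open 17.7 t 14.825 q6 -0.487
```

Emit:
carry_out:
  motion:
    - {"offset":[0,-0.1,0.1],"delta_rot":[0.002,0.002,0.06],"grip":1}
    - {"offset":[0,0,0.1],"delta_rot":[0,0,0.06],"grip":1}
    - {"offset":[0,0,0.1],"delta_rot":[0,0,0.06],"grip":1}
    - {"offset":[0,0,0.1],"delta_rot":[0,0,0.06],"grip":1}

```text
clock: 15.32
eef_pos: [0.5092, -0.2749, 0.1232]
ee_rot: [[0.359, 0.933, 0.001], [0.933, -0.359, -0.002], [-0.001, 0.002, -1.0]]
contact_force: [-1.8, 1.6, -3.1]
opening: 0.0174
```

```bash
python3 -c "
from plan import *
fix([.5095,-.274,.111],92)"
```

```text
off cm [ 0.1  -0.01  1.22] rot [ 0.0018  0.0014 -0.4017] | pos [ 0.5092 -0.2749  0.1232] yaw 68.99 F [-1.8  1.6 -3.1] M [0.33 0.48 0.02] open 17.4 t 15.325 q6 -0.241
```

Emit:
carry_out:
  motion:
    - {"offset":[0,0,0.2],"delta_rot":[0,0,0],"grip":1}
    - {"offset":[0,0,0.2],"delta_rot":[0,0,0],"grip":1}

```text
clock: 15.58
eef_pos: [0.5089, -0.2747, 0.1189]
ee_rot: [[0.357, 0.934, 0.0], [0.934, -0.357, -0.001], [-0.001, 0.001, -1.0]]
contact_force: [-1.4, 1.5, -2.2]
opening: 0.0179
```

```bash
python3 -c "
from plan import *
fix([.5095,-.274,.111],92)"
```

```text
off cm [0.08 0.03 0.79] rot [ 0.0009  0.001  -0.4001] | pos [ 0.5089 -0.2747  0.1189] yaw 69.08 F [-1.4  1.5 -2.2] M [ 0.19  0.29 -0.  ] open 17.9 t 15.575 q6 -0.243
```

Emit:
carry_out:
  motion:
    - {"offset":[0,0,0.2],"delta_rot":[0,0,0],"grip":1}
    - {"offset":[0,0,0.2],"delta_rot":[0,0,0],"grip":1}
    - {"offset":[0,0,0.2],"delta_rot":[0,0,0],"grip":1}
    - {"offset":[0,0,0.1],"delta_rot":[0,0,0],"grip":1}
    - {"offset":[0,0,0],"delta_rot":[0,0,0],"grip":1}

```text
clock: 16.2
eef_pos: [0.5089, -0.2745, 0.111]
ee_rot: [[0.355, 0.935, 0.0], [0.935, -0.355, -0.001], [-0.001, 0.0, -1.0]]
contact_force: [-1.3, 1.0, -0.9]
opening: 0.0176
```

```bash
python3 -c "
from plan import *
fix([.5095,-.274,.111],92)"
```

```text
off cm [0.07 0.04 0.  ] rot [ 3.000e-04  8.000e-04 -3.983e-01] | pos [ 0.5089 -0.2745  0.111 ] yaw 69.18 F [-1.3  1.  -0.9] M [0.34 0.3  0.01] open 17.6 t 16.2 q6 -0.244
```

Emit:
carry_out:
  motion:
    - {"offset":[0,0,0.1],"delta_rot":[0,0,0.08],"grip":1}
    - {"offset":[0,0,0],"delta_rot":[0,0,0.1],"grip":1}
    - {"offset":[0,0,0],"delta_rot":[0,0,0.1],"grip":1}
    - {"offset":[0,0,0],"delta_rot":[0,0,0],"grip":1}

```text
clock: 16.7
eef_pos: [0.5084, -0.274, 0.111]
ee_rot: [[0.605, 0.796, -0.001], [0.796, -0.605, -0.0], [-0.001, -0.001, -1.0]]
contact_force: [-1.3, 1.8, -2.9]
opening: 0.0177
```

```bash
cat > win.py <<'E'
from plan import *
import sys
n=sys.argv[1]
fix([.509,-.2745,.111],92)
G=lambda im:np.clip(255*(im.astype(float)/255)**.45,0,255).astype(np.uint8)
a=cams.snapshot('scene');b=cams.snapshot('top')
A=cv2.resize(G(a['image'])[170:250,120:200],None,fx=6,fy=6,interpolation=2)
B=cv2.resize(G(b['image'])[155:235,345:425],None,fx=6,fy=6,interpolation=2)
c=np.hstack([A,B]); c=cv2.resize(c,None,fx=.83,fy=.83); save(c,n)
E
python3 win.py w1
```

```text
off cm [-0.    0.08  0.  ] rot [-6.000e-04  9.000e-04 -6.844e-01] | pos [ 0.5084 -0.274   0.111 ] yaw 52.79 F [-1.3  1.8 -2.9] M [0.44 0.42 0.06] open 17.7 t 16.7 q6 0.042
```

View pics/w1.png

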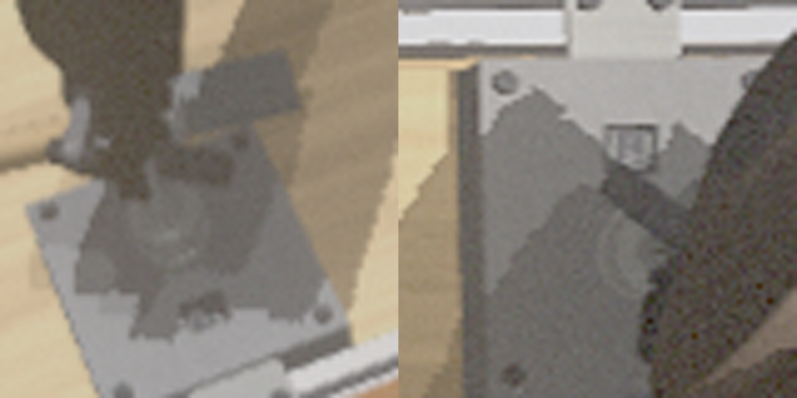

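Emit:
carry_out:
  motion:
    - {"offset":[0,0,0.2],"delta_rot":[0,0,0.06],"grip":1}
    - {"offset":[0,0,0.2],"delta_rot":[0,0,0.06],"grip":1}
    - {"offset":[0,0,0.1],"delta_rot":[0,0,0],"grip":1}

```text
clock: 17.18
eef_pos: [0.5095, -0.2744, 0.1108]
ee_rot: [[0.693, 0.721, 0.003], [0.721, -0.693, -0.003], [0.0, 0.004, -1.0]]
contact_force: [-5.5, 5.6, 5.7]
opening: 0.018
```

```bash
python3 win.py w2; python3 -c "
from plan import *
import pickle
a,b=pickle.load(open('init.pkl','rb'))
G=lambda im:np.clip(255*(im.astype(float)/255)**.45,0,255).astype(np.uint8)
save(G(b['image']),'wi',(370,160,420,220),8)"
```

```text
off cm [-0.04 -0.03 -0.02] rot [ 4.3e-03 -1.0e-04 -8.0e-01] | pos [ 0.5095 -0.2744  0.1108] yaw 46.16 F [-5.5  5.6  5.7] M [1.23 1.27 0.15] open 18.0 t 17.175 q6 0.158
```

View pics/w2.png

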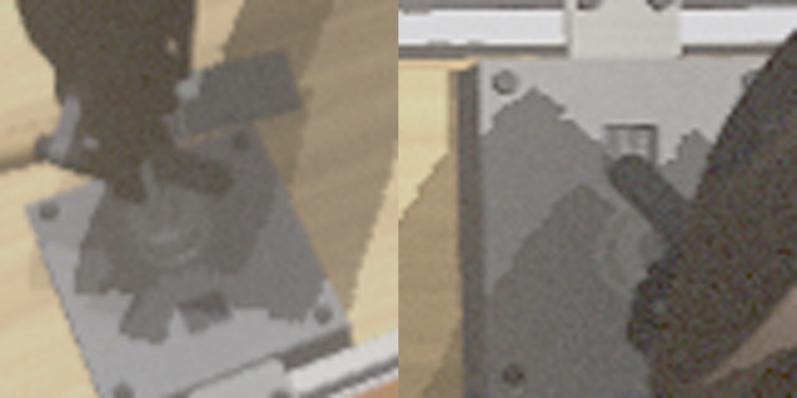

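View pics/wi.png

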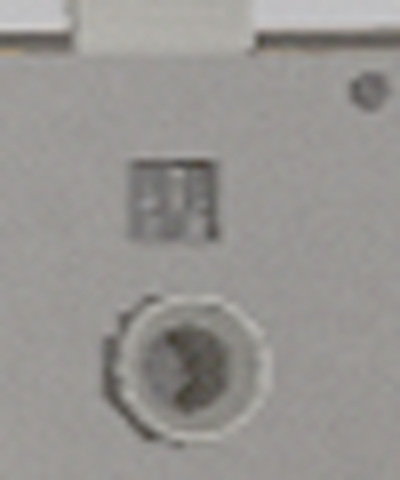

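Emit:
carry_out:
  motion:
    - {"offset":[0,-0.1,0],"delta_rot":[0.004,0,0.1],"grip":1}
    - {"offset":[0,0,0],"delta_rot":[0,0,0.1],"grip":1}
    - {"offset":[0,0,0],"delta_rot":[0,0,0.1],"grip":1}
    - {"offset":[0,0,0],"delta_rot":[0,0,0],"grip":1}

```text
clock: 17.77
eef_pos: [0.5083, -0.2731, 0.111]
ee_rot: [[0.874, 0.485, -0.001], [0.485, -0.874, 0.001], [-0.0, -0.001, -1.0]]
contact_force: [-1.2, 2.6, -2.6]
opening: 0.0175
```

```bash
python3 win.py w3
```

```text
off cm [-0.01  0.15 -0.  ] rot [-1.000e-03  0.000e+00 -1.099e+00] | pos [ 0.5083 -0.2731  0.111 ] yaw 29.03 F [-1.2  2.6 -2.6] M [0.55 0.38 0.1 ] open 17.5 t 17.775 q6 0.456
```

View pics/w3.png

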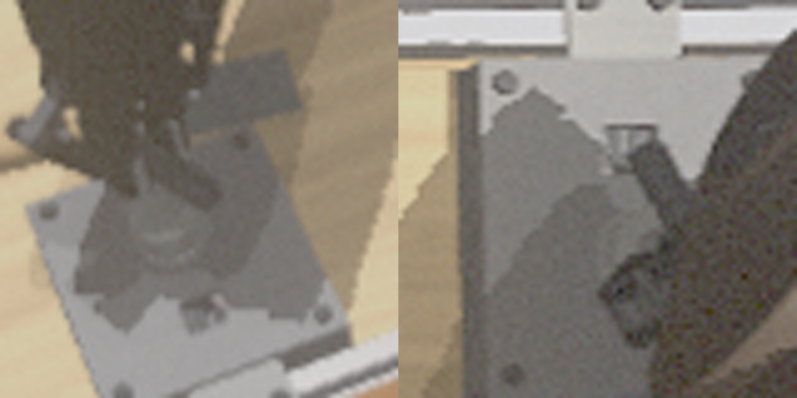

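Emit:
carry_out:
  motion:
    - {"offset":[0,-0.05,0],"delta_rot":[0,0,0.1],"grip":1}
    - {"offset":[0,0,0],"delta_rot":[0,0,0.1],"grip":1}
    - {"offset":[0,0,0],"delta_rot":[0,0,0],"grip":1}

```text
clock: 18.25
eef_pos: [0.5083, -0.2728, 0.111]
ee_rot: [[0.952, 0.306, -0.0], [0.306, -0.952, 0.001], [0.0, -0.001, -1.0]]
contact_force: [-1.4, 2.0, -2.4]
opening: 0.0175
```

```bash
python3 win.py w4
```

```text
off cm [ 0.02  0.19 -0.  ] rot [-6.0000e-04 -0.0000e+00 -1.2949e+00] | pos [ 0.5083 -0.2728  0.111 ] yaw 17.81 F [-1.4  2.  -2.4] M [0.6  0.33 0.05] open 17.5 t 18.25 q6 0.652
```

View pics/w4.png

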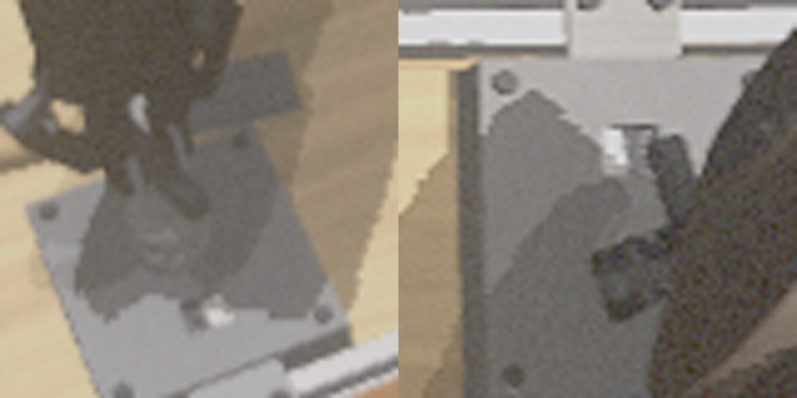

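Emit:
carry_out:
  motion:
    - {"offset":[0,-0.05,0],"delta_rot":[0,0,0.1],"grip":1}
    - {"offset":[0,0,0],"delta_rot":[0,0,0.1],"grip":1}
    - {"offset":[0,0,0],"delta_rot":[0,0,0.09],"grip":1}
    - {"offset":[0,0,0],"delta_rot":[0,0,0],"grip":1}

```text
clock: 18.85
eef_pos: [0.5084, -0.2724, 0.111]
ee_rot: [[1.0, 0.025, 0.0], [0.025, -1.0, 0.0], [0.0, -0.0, -1.0]]
contact_force: [-1.1, 2.6, -2.0]
opening: 0.0177
```

```bash
python3 win.py w5
```

```text
off cm [ 0.06  0.21 -0.  ] rot [-2.000e-04 -5.000e-04 -1.581e+00] | pos [ 0.5084 -0.2724  0.111 ] yaw 1.42 F [-1.1  2.6 -2. ] M [0.63 0.26 0.1 ] open 17.7 t 18.85 q6 0.939
```

View pics/w5.png

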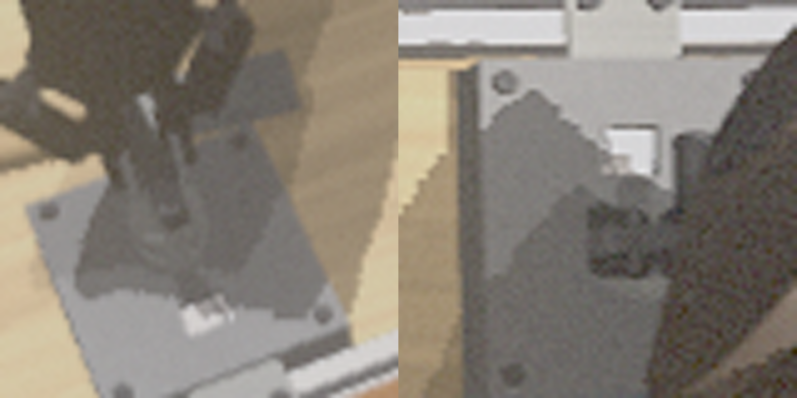

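```bash
cat > z.py <<'E'
from plan import *
import sys,pickle
n=sys.argv[1]
fix([.5085,-.2735,.111],0)
a=cams.snapshot('scene');b=cams.snapshot('top'); pickle.dump((a,b,state()),open(n+'.pkl','wb'))
A=cv2.resize(a['image'][222:242,150:180],None,fx=13,fy=13,interpolation=2)
B=cv2.resize(b['image'][174:194,377:407],None,fx=13,fy=13,interpolation=2)
save(cv2.convertScaleAbs(np.hstack([A,B]),alpha=1.2),n)
E
python3 z.py z1
```

```text
off cm [ 0.01  0.11 -0.  ] rot [-0.0003 -0.0004  0.0254] | pos [ 0.5083 -0.2724  0.111 ] yaw 1.45 F [-1.7  3.1 -3.1] M [0.59 0.2  0.04] open 17.1 t 18.95 q6 0.938
```

View pics/z1.png

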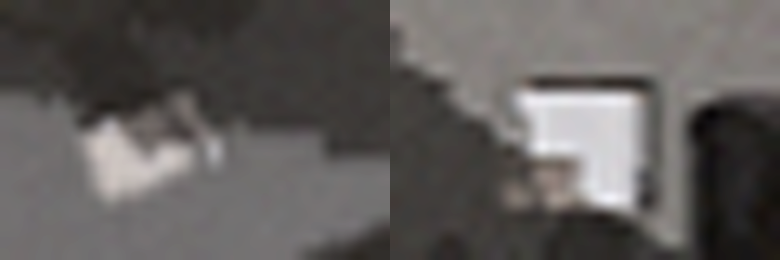

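```bash
cat > m.py <<'E'
from plan import *
import pickle
a,b,st=pickle.load(open('z1.pkl','rb'))
c=np.array([.5066,-.272])
def ang(P): d=P[:2]-c; return np.degrees(np.arctan2(d[1],d[0])).round(1),np.linalg.norm(d).round(4)
# init window corners in top: crop t1c scale6 off(345,155): 247..316,150..213
for uv in((247,150),(316,150),(247,213),(316,213),(281.5,181.5)):
    q=(345+uv[0]/6-.5,155+uv[1]/6-.5); print(q,ray(b,q,.049).round(4),ray(b,q,.042).round(4),ang(ray(b,q,.042)))
q=((520-390)/13+377-.5,115/13+174-.5); print('line',ray(b,q,.042).round(4),ang(ray(b,q,.042)))
ca=np.array([.5113,-.2721])
q=(205/13+150-.5,125/13+222-.5);P=ray(a,q,.042);print('line scene',P,np.degrees(np.arctan2(*(P[:2]-ca)[::-1])))
# box edges direction
E
python3 m.py
```

```text
(385.6666666666667, 179.5) [ 0.5641 -0.2586  0.049 ] [ 0.5648 -0.2607  0.042 ] (np.float64(11.0), np.float64(0.0593))
(397.1666666666667, 179.5) [ 0.5642 -0.2837  0.049 ] [ 0.565  -0.2859  0.042 ] (np.float64(-13.4), np.float64(0.06))
(385.6666666666667, 190.0) [ 0.5411 -0.2583  0.049 ] [ 0.5416 -0.2603  0.042 ] (np.float64(18.4), np.float64(0.0369))
(397.1666666666667, 190.0) [ 0.5412 -0.2833  0.049 ] [ 0.5418 -0.2855  0.042 ] (np.float64(-21.0), np.float64(0.0377))
(391.4166666666667, 184.75) [ 0.5526 -0.271   0.049 ] [ 0.5533 -0.2731  0.042 ] (np.float64(-1.3), np.float64(0.0467))
line [ 0.5585 -0.2624  0.042 ] (np.float64(10.5), np.float64(0.0528))
line scene [ 0.55500857 -0.25896651  0.042     ] 16.72439521928266
```

Emit:
carry_out:
  motion:
    - {"offset":[0,0,0],"delta_rot":[0,0,0.1],"grip":1}
    - {"offset":[0,0,0],"delta_rot":[0,0,0.08],"grip":1}
    - {"offset":[0,0,0],"delta_rot":[0,0,0],"grip":1}

```text
clock: 19.42
eef_pos: [0.5084, -0.2723, 0.111]
ee_rot: [[0.988, -0.155, 0.001], [-0.155, -0.988, 0.0], [0.0, -0.0, -1.0]]
contact_force: [-1.9, 2.6, -2.4]
opening: 0.0174
```

```bash
python3 z.py z2
```

```text
off cm [ 0.03  0.11 -0.  ] rot [-0.0004 -0.0005 -0.1554] | pos [ 0.5084 -0.2723  0.111 ] yaw -8.91 F [-1.9  2.6 -2.4] M [0.65 0.15 0.11] open 17.4 t 19.425 q6 1.119
```

View pics/z2.png

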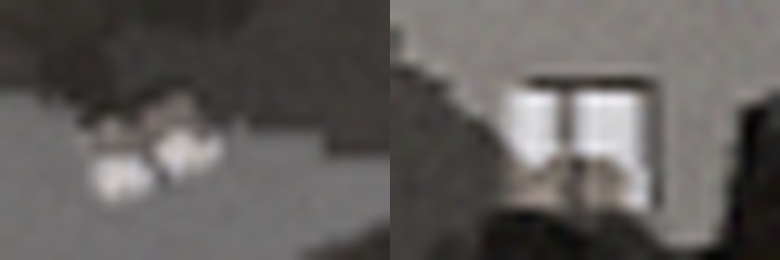

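```bash
cat > m2.py <<'E'
from plan import *
import pickle
a,b,st=pickle.load(open('z2.pkl','rb'))
c=np.array([.5066,-.272]);ca=np.array([.5113,-.2721])
A=lambda P,c:np.degrees(np.arctan2(P[1]-c[1],P[0]-c[0])).round(1)
T=lambda x,y:ray(b,((x-390)/13+377-.5,y/13+174-.5),.042)
S=lambda x,y:ray(a,(x/13+150-.5,y/13+222-.5),.042)
for q in((567,100),(569,140),(575,185)): print(T(*q).round(4),A(T(*q),c))
for q in((155,175),): print('scene',S(*q).round(4),A(S(*q),ca))
# adjuster box direction from top init: holes at crop t1c (128,98),(427,97),(138,452),(440,450)
i=pickle.load(open('init.pkl','rb'))[1]
h=[ray(i,(345+x/6-.5,155+y/6-.5),.049)[:2] for x,y in((128,98),(427,97),(138,452),(440,450))]
print(np.round(h,4)); v=(h[0]+h[1]-h[2]-h[3])/2; w=(h[0]+h[2]-h[1]-h[3])/2
print('xdir',np.degrees(np.arctan2(v[1],v[0])),'ydir',np.degrees(np.arctan2(w[1],w[0]))-90,'center',np.mean(h,axis=0))
E
python3 m2.py
```

```text
[ 0.5611 -0.2704  0.042 ] 1.7
[ 0.5543 -0.2706  0.042 ] 1.7
[ 0.5467 -0.2715  0.042 ] 0.7
scene [ 0.5622 -0.2719  0.042 ] 0.3
[[ 0.5829 -0.2157]
 [ 0.5839 -0.3243]
 [ 0.4542 -0.2177]
 [ 0.4558 -0.3263]]
xdir 0.8908855296280573 ydir 0.6862234788049903 center [ 0.51918295 -0.27099076]
```

Emit:
carry_out:
  motion:
    - {"offset":[0,0,0],"delta_rot":[0,0,0],"grip":1}
    - {"offset":[0,0,0],"delta_rot":[0,0,0],"grip":0.5}
    - {"offset":[0,0,0],"delta_rot":[0,0,0],"grip":0}
    - {"offset":[0,0,0],"delta_rot":[0,0,0],"grip":-1}
    - {"offset":[0,0,0],"delta_rot":[0,0,0],"grip":-1}
    - {"offset":[0,0,0],"delta_rot":[0,0,0],"grip":-1}
    - {"offset":[0,0,0],"delta_rot":[0,0,0],"grip":-1}
    - {"offset":[0,0,0],"delta_rot":[0,0,0],"grip":-1}

```text
clock: 20.52
eef_pos: [0.5098, -0.274, 0.1122]
ee_rot: [[0.989, -0.151, 0.005], [-0.151, -0.989, -0.003], [0.005, 0.003, -1.0]]
contact_force: [0.5, 0.1, 0.4]
opening: 0.0853
```

```bash
python3 z.py z3
```

```text
off cm [-0.13 -0.03  0.12] rot [ 0.0025 -0.0051 -0.1516] | pos [ 0.5098 -0.274   0.1122] yaw -8.69 F [0.5 0.1 0.4] M [ 0.02 -0.03 -0.  ] open 85.3 t 20.525 q6 1.115
```

View pics/z3.png

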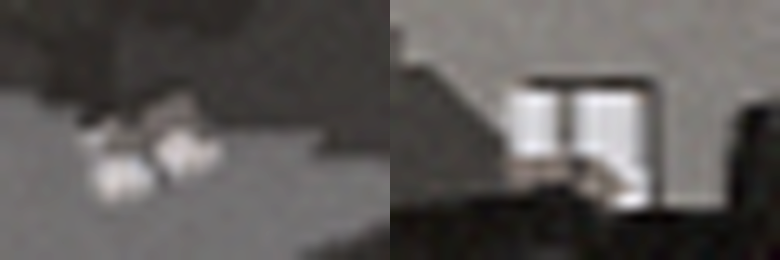

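Released; the line stayed mid-window. Rising straight up.

Emit:
carry_out:
  motion:
    - {"offset":[0,0,-1.0],"delta_rot":[0.002,-0.005,0],"grip":-1}
    - {"offset":[0,0,-2.0],"delta_rot":[0,0,0],"grip":-1}
    - {"offset":[0,0,-3.0],"delta_rot":[0,0,0],"grip":-1}
    - {"offset":[0,0,-3.0],"delta_rot":[0,0,0],"grip":-1}
    - {"offset":[-2,0,-3.0],"delta_rot":[0,0,0],"grip":-1}
    - {"offset":[-3,2,-2.0],"delta_rot":[0,0,0],"grip":-1}
    - {"offset":[-3,4,0],"delta_rot":[0,0,0],"grip":-1}
    - {"offset":[0,5,0],"delta_rot":[0,0,0],"grip":-1}
    - {"offset":[0,4,0],"delta_rot":[0,0,0],"grip":-1}
    - {"offset":[0,0,0],"delta_rot":[0,0,0],"grip":-1}
    - {"offset":[0,0,0],"delta_rot":[0,0,0],"grip":-1}

```text
clock: 22.0
eef_pos: [0.4052, -0.413, 0.2648]
ee_rot: [[0.989, -0.15, 0.002], [-0.15, -0.989, -0.004], [0.003, 0.004, -1.0]]
contact_force: [-0.1, 0.2, 1.5]
opening: 0.0855
```

```bash
python3 z.py z4; python3 - <<'E'
from kfit import *
a,b,st=pickle.load(open('z4.pkl','rb'))
G=lambda im:np.clip(255*(im.astype(float)/255)**.6,0,255).astype(np.uint8)
A=cv2.resize(G(a['image'])[170:250,120:200],None,fx=5,fy=5,interpolation=2)
B=cv2.resize(G(b['image'])[155:235,345:425],None,fx=5,fy=5,interpolation=2)
save(np.hstack([A,B]),'e1'); save(a['image'],'e2')
# predicted home outline in scene
E
```

```text
off cm [  8.08 -15.39  15.35] rot [ 0.0036 -0.0029 -0.1501] | pos [ 0.4052 -0.413   0.2648] yaw -8.6 F [-0.1  0.2  1.5] M [-0.05 -0.02  0.02] open 85.5 t 22.0 q6 0.812
```

View pics/e1.png

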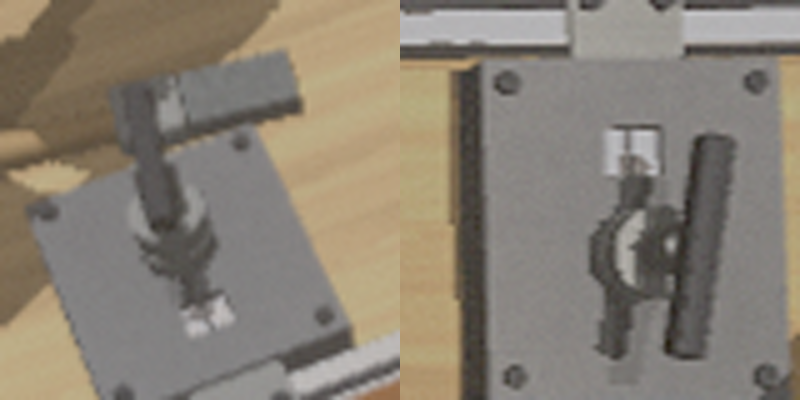

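View pics/e2.png

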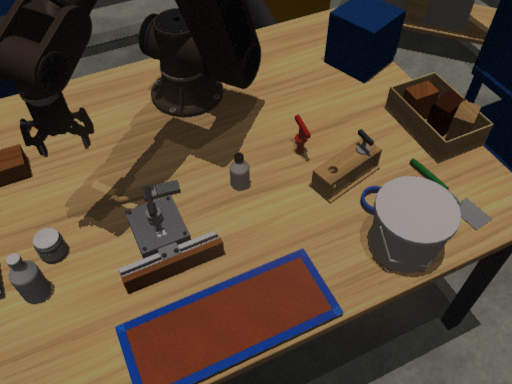

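View pics/z4.png

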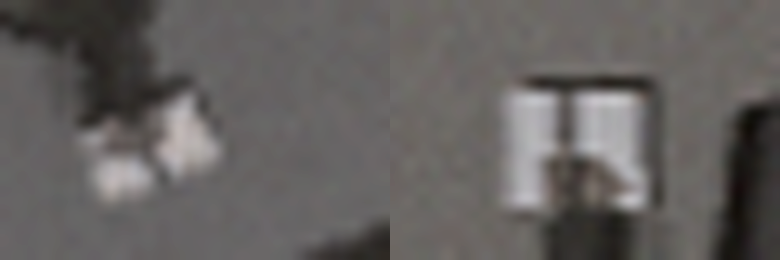

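```bash
python3 - <<'E'
from fit import *
import pickle
a,b,st=pickle.load(open('z4.pkl','rb'))
for views,off in(([b],(-.0022,0)),([a],(.0022,0))):
  for z in (.120,.128,.136):
    x0=np.array([.509+off[0],-.272,np.radians(-8)]);S=np.vstack([x0,x0+np.diag([.006,.006,.1])])
    r=minimize(score,x0,args=(views,z),method='Nelder-Mead',options=dict(initial_simplex=S))
    print(z,r.x.round(4),round(r.fun,2))
i=pickle.load(open('init.pkl','rb'))[0]
r=cams.recognise(cams.snapshot('scene'),'bottle');print([np.round(np.array(x['box'])*[512,384,512,384],1) for x in r[:1]])
E
```

```text
0.12 [ 0.5072 -0.2746 -0.1599] -34.08
0.128 [ 0.5068 -0.2719 -0.1586] -34.57
0.136 [ 0.5066 -0.2693 -0.1581] -34.68
0.12 [ 0.4986 -0.2678 -0.0637] -15.14
0.128 [ 0.5102 -0.272  -0.1864] -15.77
0.136 [ 0.5162 -0.2725 -0.1837] -15.94
[array([242.3, 171.8,  20.3,  36.7])]
```

```bash
python3 -c "
from station import ctrl,state
print(ctrl.job_done()); print(state()['clock'])"
```

```text
the job is handed in; nothing more can be done
None
the job is handed in; nothing more can be done
```

The larger steel key is standing upright in the adjuster's hex socket, and the dial's pale sector fills the window. I handed the job in at about 22 s of the 67 s allowed; it gave no verdict.

**What I did:** I took the larger key from its rack hole and lowered it into the collar. It rested on the socket's rim about 42 mm above its seat until I had turned it roughly 25° clockwise. It then sank 14 mm to the floor, which I confirmed by a firm downward push. From there I turned it clockwise about 78° in steps, checking the window at each one. I then opened the gripper and moved the arm clear.

**Last checks:**
- **Dial:** the thin dark line sits at about 1.3° in the top camera and 0.3° in the scene camera. The window's direction is about 0.8°, so the pale sector's middle is within about 1 mm of centre.
- **Key:** with its crossbar at the expected home height of 128 mm, its position agrees with the collar's axis to about 1 mm in both cameras. The pictures alone do not fix the height well; the force and descent readings do.
- **Bystanders:** the bottle is within 1 px of where it started. By eye in the last scene picture, the small key, tape and red look-alike have not moved.
- **Robot:** the gripper is open and well clear, touching nothing.

**What disagreed:**
- **Cameras:** the two differed by about 4.5 mm in x. I took about 2 mm of this as the scene camera's error, estimated from the key in the gripper.
- **Gripper opening:** it read 17.5 mm on the 14 mm crossbar, but the key hung straight.
- **Key tilt:** one early picture fit suggested a 4–5° tilt. A second view showed the key within about 1–2° of vertical.

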